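# Load the warming tray, bar its lids and slide it home

### The arm

A 6-joint arm with a two-finger parallel gripper is mounted at the origin on the work surface. World frame = base frame: x ahead of the robot, y to its left, z up, the work surface at z = 0. Lengths are in m, angles in rad, forces in N, time in s.
With the tool pointing down it reaches from about 0.35 to 0.85 m from the base axis. Payload 8.1 kg.
Tool frame: the origin (TCP) lies between the finger pads; the fingertips stand 25 mm ahead of it and the grasp point (between the pads) lies 6 mm ahead of it; z points along the fingers, y is the line along which they close (so a half turn about z gives the same grasp; the last joint's range is limited). The gripper opens to 93 mm and grips with 3 to 60 N. Pads are 15 mm wide; open, the fingers measure 128 mm over their backs; the gripper's body (75 mm by 188 mm) begins 65 mm behind the grasp point.
Start: joints at [-1.292, 0.13, 1.488, -0, 1.523, -0.085], TCP at [0.214, -0.561, 0.244] pointing down, gripper open.
Joint ranges: [-2.96, 2.96], [-0.89, 2.26], [0.02, 2.5], [-1.34, 4.48], [0, 2.73], [-2.66, 2.66]. Speed limits (rad/s): [2.39, 2.39, 2.79, 3.14, 3.14, 3.14].

### API

Orientations are given as a rotation vector (axis times angle).
In Python, from plant import robot gives the robot as it stands.
- The arm moves only by the tool arm_command, never from a script. Its argument "increments" is text: rows parted by semicolons, each of 5 numbers parted by spaces: the closure, from 0 (fully open) to 1 (shut), then the shift along the tool's x, y, z in mm, then the turn about the tool's z in rad. A call has 1 to 5 rows; each row is the pose to reach, as a shift and turn from the pose commanded when the call began, along the tool's axes at that moment; what a row does not reach only later rows make up. A row lasts 1/10 s, in which the tool goes at most 50 mm and 8.59 degrees, less where a joint would pass 70% of its speed; a pose out of reach is approached as far as the arm can. A call with a gripper value outside its range is refused whole. The fingers move at their own pace and stop on an object; "grip_force" is the grip in N (left out, the last holds). Time passes only in rows, so rows that repeat a pose let the fingers close. It gives the time, the measured TCP pose, the force, the opening and the grip force at its end, in the units of the state.
- robot.read_state(): the state, without advancing time (a new reading comes with each control period).
- robot.read_camera(name): name is "side" or "top" or "wrist"; returns the picture (384x512x3 uint8, blue, green, red); there is no depth.
- robot.camera_model(name): a dict with "fx", "fy", "cx", "cy" (pixels), "eye" and "rotation" of the camera in the world. Camera axes: x right, y down, z forward; pixel columns grow to the right and rows downward; lengths in m; the calibration is good to about 2 mm. A picture is of the moment at which its call begins: read the wrist's pose just before it. camera_model takes no time and is no camera call; for the wrist camera it gives the pose at the moment of the call.
- robot.close_job(): hands the job in; it is judged then, once.
The state is a dict: "t": time; "q": joint angles; "dq": joint speeds; "joint_torque": joint torques, N m; "tool_pos": TCP position; "orientation": TCP orientation; "force": force on the tool from outside, world axes, zero at the start; "wrist_torque": the same for the moment, N m; "opening": finger opening in m; "gripper_force": force on a finger pad.
Only numpy, scipy, OpenCV 4.12 (cv2) and the standard library are available. Lean on these libraries where they do the work, as an engineer would, in place of code of your own. Each camera call takes 0.05 s, during which the arm holds its last target. There are 200 camera calls.

### The job

Stand every blue pot in a bay of its own on the sliding tray and put a lid properly on each (lids are interchangeable, one may be left over). With the tray still at its loading end, lay the steel retaining bar, grip upwards, flat in the notches of the tray's two blue posts so that it bridges the lids centrally, and only then slide the loaded tray fully home against the red end stop. Do not disturb the glass bottle, lidded white pot or mug.

Things in the scene. Friction and masses are not known exactly. Their poses are not given: they have to be found in the camera images.
- pot0: open round blue ceramic pot standing on the counter, 60 mm outside diameter, 50 mm high, wall 4 mm (52 mm bore); origin at the centre of its underside, z up. It may be absent; the pots are alike
- pot1: open round blue ceramic pot standing on the counter, 60 mm outside diameter, 50 mm high, wall 4 mm (52 mm bore); origin at the centre of its underside, z up. It may be absent; the pots are alike
- pot2: open round blue ceramic pot standing on the counter, 60 mm outside diameter, 50 mm high, wall 4 mm (52 mm bore); origin at the centre of its underside, z up. It may be absent; the pots are alike
- lid0: white round ceramic lid, fits any pot: disc 66 mm across (5 to 11 mm above the origin), below it a 43 mm wide, 5 mm deep spigot that drops into the pot's mouth, on top a wooden knob 20 mm in diameter (11 to 33 mm above the origin); origin at the centre of the spigot's underside, z up. Seated, the origin is 45 mm above the pot's origin
- lid1: white round ceramic lid, fits any pot: disc 66 mm across (5 to 11 mm above the origin), below it a 43 mm wide, 5 mm deep spigot that drops into the pot's mouth, on top a wooden knob 20 mm in diameter (11 to 33 mm above the origin); origin at the centre of the spigot's underside, z up. Seated, the origin is 45 mm above the pot's origin
- lid2: white round ceramic lid, fits any pot: disc 66 mm across (5 to 11 mm above the origin), below it a 43 mm wide, 5 mm deep spigot that drops into the pot's mouth, on top a wooden knob 20 mm in diameter (11 to 33 mm above the origin); origin at the centre of the spigot's underside, z up. Seated, the origin is 45 mm above the pot's origin
- bar: dark steel retaining bar, 300 mm long (its y axis), 22 mm wide (x), 10 mm thick, lying flat, with an orange grip block on its middle: 14 mm wide (x), 50 mm long (y), 10 to 34 mm above the underside; origin at the centre of the bar's underside, z up; either end may go either way
- carrier (a joint): travel of the aluminium tray along its rail, m: 0 at the loading end, 0.145 hard against the red end stop (the warming station). It starts at 0 to 0.03, slides freely against about 3 N of friction and stays where it is left
- rail: the fixed rail, 560 mm long along its y axis, 60 mm wide, 16 mm high; origin at the centre of its underside; the tray slides along its +y towards the red end stop, whose near face is at y = 0.235 m
- saddle_mid (a point): point midway between the tray's two blue posts at seat height (0.114 m above the counter); axes as the tray's: x across, y along. Posts at y = -0.134 and 0.134 m, 14 mm thick in y; each has an open-topped notch 28 mm wide in x with 14 mm high cheeks, in which the bar lies flat, its underside at this point's height, 6 mm above the knobs of seated lids
- push_handle (a point): top centre of the red upright handle at the tray's loading (-y) end: 18 x 18 mm square, its top 0.097 m and its foot 0.022 m above the counter, centred 60 mm beyond the post; axes as the tray's; push or pinch it to slide the tray
- bottle: bystander: closed glass bottle, 60 mm in diameter, 150 mm high; origin at the centre of its underside
- canister: bystander: lidded white ceramic pot with a round wooden lid, 76 mm in diameter, 84 mm high, behind the rail; origin at the centre of its underside
- mug: bystander: white mug, 76 mm in diameter, 85 mm high, behind the rail; origin at the centre of its underside
- bay0 (a point): centre of the floor of the tray's bay at its loading (-y) end, 30 mm above the counter; axes as the tray's (x across, y along); bay 70 mm (x) by 72 mm (y) inside, bounded by a 10 mm high, 5 mm thick fence; bays are 77 mm apart. A pot of 60 mm stands in it with its underside at this point
- bay1 (a point): centre of the floor of the tray's bay at its middle, 30 mm above the counter; axes as the tray's (x across, y along); bay 70 mm (x) by 72 mm (y) inside, bounded by a 10 mm high, 5 mm thick fence; bays are 77 mm apart. A pot of 60 mm stands in it with its underside at this point
- bay2 (a point): centre of the floor of the tray's bay at its end-stop (+y) end, 30 mm above the counter; axes as the tray's (x across, y along); bay 70 mm (x) by 72 mm (y) inside, bounded by a 10 mm high, 5 mm thick fence; bays are 77 mm apart. A pot of 60 mm stands in it with its underside at this point
Things that resemble listed ones, but are neither listed nor needed, are in the scene too. What is shaped like the lid1 but green, turquoise or yellow is not meant.

How it is judged:
By the outcome, as a careful person would: the job done as asked, in the order asked, and still so for the second after the job is handed in, with the robot touching nothing.
Of pot0, pot1, pot2 only 2 to 3 are there at a start; the rules pass over those that are not, and their reading is None.
At some moment in a run one of pot0, pot1, pot2, lid0, lid1, lid2, bar may be knocked a few centimetres aside while the robot is not near it.
Once in a run the grip may slacken for a moment while it holds something.
It also fails if it takes over 210 s, if anything falls off the work surface, if the arm or the gripper's body presses on something with over 40 N, if the wrist force passes 120 N, or if a joint passes its speed limit or range.

## Working session

There is one attempt and no reset: what is moved stays moved. The work goes in short steps, Python scripts to look and compute and a tool call to move; the robot and the scene stay as the last step left them, time stands still between calls to the robot, and variables do not carry over. Pictures are saved under pics/ and viewed, at most 14 in all, crops included, and the job is handed in when it is done.

Besides the shell and the picture viewer there is one more tool, called by a JSON object that holds its "api" and its "payload". arm_command: Moves the arm, as the interface text tells. Its arguments: {"type":"object","properties":{"increments":{"type":"string"},"grip_force":{"type":"number"}},"required":["increments"]}

```bash
ls; mkdir -p pics
python3 - <<'E'
from plant import robot
import cv2,numpy as np
s=robot.read_state();print(s['t'],s['tool_pos'],s['orientation'],s['opening'],s['force'])
for n in('top','side'):
    im=robot.read_camera(n);cv2.imwrite(f'pics/{n}0.png',im)
    m=robot.camera_model(n);print(n,{k:np.round(v,3).tolist() for k,v in m.items()})
E
```

```text
pics
0.0 [ 0.21335923 -0.56021978  0.24257109] [-3.08793979e+00 -5.67956236e-01  2.70571284e-04] 0.09296040096356978 [ 0.12884556 -0.48308554 -0.25637287]
top {'fx': 371.84, 'fy': 371.84, 'cx': 259.366, 'cy': 186.145, 'eye': [0.42, 0.091, 1.18], 'rotation': [-2.202, 2.167, -0.127]}
side {'fx': 460.804, 'fy': 460.804, 'cx': 252.493, 'cy': 192.252, 'eye': [-0.136, 1.009, 1.046], 'rotation': [-0.823, 2.503, -1.202]}
```

View pics/top0.png

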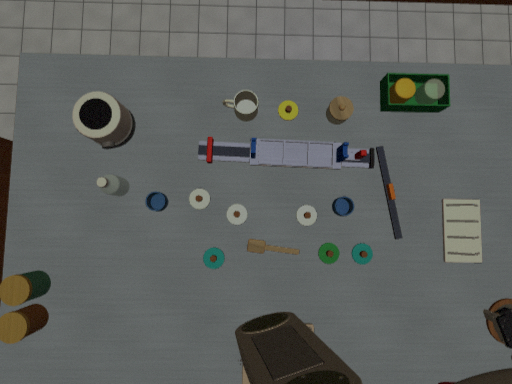

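View pics/side0.png

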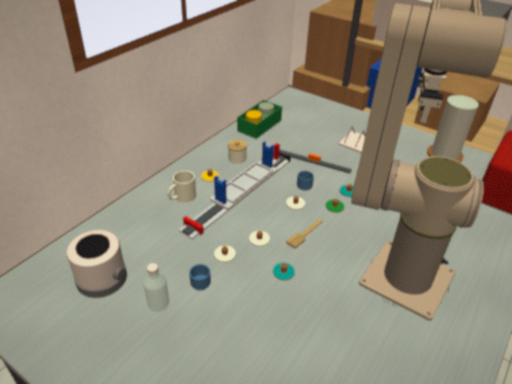

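Top view: blue pots at (157,202) and (343,206). White lids are at (200,199), (237,214) and (307,215); the teal, green and yellow lookalikes at (214,258), (362,254), (329,253) and (288,110) are not meant. The bar lies from (380,148) to (398,237), the end stop is at (210,150) and the handle at (363,155). The side view agrees and shows no third pot.

```bash
cat > h.py <<'E'
from plant import robot
import cv2,numpy as np,sys
from scipy.spatial.transform import Rotation as Ro
def ray(m,px,z):
    R=m['rotation'];R=np.array(R); R=R if R.shape==(3,3) else Ro.from_rotvec(R).as_matrix()
    px=np.atleast_2d(np.array(px,float))
    d=np.c_[(px[:,0]-m['cx'])/m['fx'],(px[:,1]-m['cy'])/m['fy'],np.ones(len(px))]@R.T
    e=np.array(m['eye']);return (e+d*((z-e[2])/d[:,2])[:,None])[:,:2]
def proj(m,P):
    R=m['rotation'];R=np.array(R); R=R if R.shape==(3,3) else Ro.from_rotvec(R).as_matrix()
    p=(np.atleast_2d(P)-np.array(m['eye']))@R
    return p[:,:2]/p[:,2:]*[m['fx'],m['fy']]+[m['cx'],m['cy']]
def hsv(im): return cv2.cvtColor(im,cv2.COLOR_BGR2HSV)
def blobs(mask,amin=20):
    n,l,s,c=cv2.connectedComponentsWithStats(mask.astype(np.uint8)); return [(s[i,4],c[i],s[i,:4],l==i) for i in range(1,n) if s[i,4]>=amin]
def goto(x,y,z,ang=None,s=None,R=None,p=None):
    """increments (mm, rad) for TCP to world x,y,z; ang = world direction (rad) of closing line"""
    s=s or robot.read_state()
    R=Ro.from_rotvec(s['orientation']).as_matrix() if R is None else R
    d=R.T@(np.array([x,y,z])-(s['tool_pos'] if p is None else p))*1000
    t=0
    if ang is not None:
        cur=np.arctan2(R[1,1],R[0,1]); t=-((ang-cur+np.pi/2)%np.pi-np.pi/2)
    return np.round(d,1),round(float(t),3)
E
python3 - <<'E'
from h import *
m=robot.camera_model('top');im=cv2.imread('pics/top0.png');H=hsv(im);h,s,v=cv2.split(H)
roi=np.zeros(h.shape,bool);roi[70:290,130:420]=1
for nm,mk,z in (('blue',(h>100)&(h<125)&(s>110)&roi,.025),('red',((h<5)|(h>172))&(s>150)&roi,.09),('brown',(h>4)&(h<20)&(s>90)&roi,.025),('white',(s<45)&(v>185)&roi,.008),('dark',(v<75)&roi,.01)):
    for b in blobs(mk,8): print(nm,b[0],b[1].round(1),b[2],ray(m,b[1],z).round(3)[0])
crop=cv2.resize(im[85:275,135:415],None,fx=2.8,fy=2.8,interpolation=cv2.INTER_CUBIC);cv2.imwrite('pics/c1.png',crop)
print(goto(.4,.1,.3,0))
s=robot.read_state();w=robot.camera_model('wrist');R=Ro.from_rotvec(s['orientation']).as_matrix();print(R.round(3),R.T@(np.array(w['eye'])-s['tool_pos']),w['fx'],w['cx'],w['cy'],(R.T@(Ro.from_rotvec(w['rotation']).as_matrix() if np.size(w['rotation'])==3 else w['rotation'])).round(3))
E
```

```text
blue 85 [252.9 147. ] [251 138   5  20] [0.653 0.088]
blue 163 [342.  151.8] [337 142  12  20] [ 0.643 -0.194]
blue 263 [156.3 201. ] [146 192  21  19] [0.478 0.383]
blue 271 [342.4 205.8] [333 197  21  19] [ 0.472 -0.195]
red 128 [209.3 149.3] [207 137   6  26] [0.63  0.217]
red 71 [360.5 154.1] [355 150  12   9] [ 0.624 -0.233]
brown 335 [340.3 107.9] [329  97  24  24] [ 0.785 -0.19 ]
brown 27 [287.9 108.6] [286 106   5   6] [ 0.779 -0.022]
brown 117 [390.5 191.1] [386 183  10  17] [ 0.52  -0.347]
brown 26 [198.5 198. ] [196 196   6   5] [0.489 0.254]
brown 24 [236.3 213.9] [234 212   6   5] [0.442 0.136]
brown 27 [306.8 214.9] [304 213   7   5] [ 0.442 -0.083]
brown 260 [265.8 246.9] [247 239  52  15] [0.342 0.043]
brown 26 [329.3 253. ] [327 251   6   5] [ 0.326 -0.153]
brown 32 [363.  253.7] [360 251   7   6] [ 0.325 -0.258]
brown 26 [212.8 258.2] [210 256   6   6] [0.306 0.205]
dark 995 [397.2  94.4] [380  73  40  40] [ 0.839 -0.38 ]
dark 161 [245.1  96.8] [235  91  22  14] [0.819 0.116]
dark 8 [224.1 103.1] [223 102   3   3] [0.797 0.183]
dark 125 [332.6 117.6] [326 106  20  1
[... 483 characters left out ...]
 [207 160   6   4] [0.606 0.224]
dark 77 [150.5 200.1] [147 193  12  17] [0.481 0.405]
dark 61 [164.  202.7] [156 193  13  19] [0.473 0.363]
dark 76 [348.6 204.7] [341 197  12  18] [ 0.476 -0.218]
dark 63 [335.  207.3] [332 198  11  18] [ 0.467 -0.174]
dark 14 [327.1 252.7] [326 250   4   7] [ 0.325 -0.149]
dark 18 [361.1 253.3] [359 251   6   7] [ 0.325 -0.256]
dark 14 [213.8 257.6] [210 255   7   7] [0.306 0.203]
(array([ 409.3, -550.7,  -56.3]), -1.207)
[[ 0.935  0.356 -0.   ]
 [ 0.356 -0.935  0.002]
 [ 0.    -0.002 -1.   ]] [ 0.08018052 -0.00129969 -0.14178029] 305.99450211118784 253.6968723521167 190.57684534099596 [[-0.    -0.958 -0.286]
 [ 1.    -0.001  0.001]
 [-0.001 -0.286  0.958]]
```

View pics/c1.png

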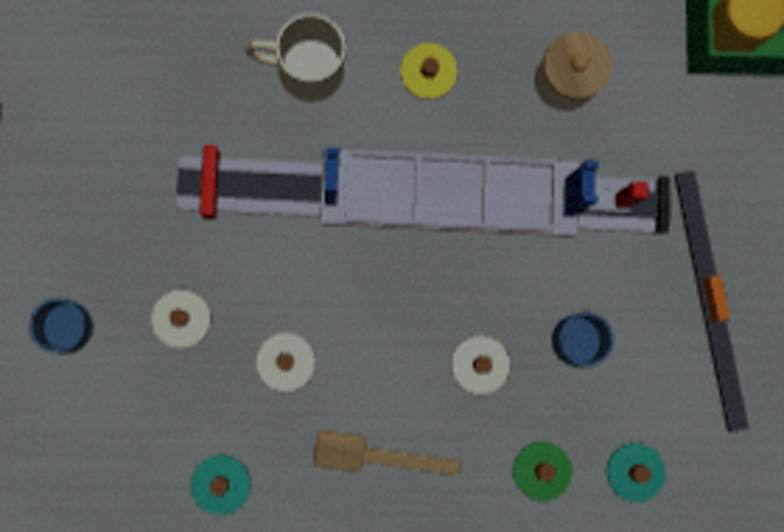

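The crop confirms it: two blue pots, three white lids with brown knobs, a knob-free tray and the bar with its orange grip up. I'll hover over the right-hand pot first, with the closing line along world x.

```bash
python3 -c "
from h import *
print(goto(.472,-.20,.25,0))"
```

```text
(array([ 369.9, -244.7,   -6.8]), -1.207)
```

{"api": "arm_command", "payload": {"increments": "0 185 -122 -7 0;0 185 -122 -7 0;0 185 -122 -7 0;0 185 -122 -7 0;0 185 -122 -7 0"}}

```text
t: 0.6
tool_pos: [0.3448, -0.3776, 0.2505]
orientation: [-3.088, -0.572, -0.001]
force: [0.5, -0.0, 0.3]
opening: 0.0931
gripper_force: 0.0
```

{"api": "arm_command", "payload": {"increments": "0 185 -123 0 -0.6;0 185 -123 0 -0.6;0 185 -123 0 -0.6;0 185 -123 0 -0.6;0 185 -123 0 -0.6"}}

```text
t: 1.1
tool_pos: [0.4736, -0.1966, 0.2503]
orientation: [-2.777, -1.467, -0.001]
force: [0.3, -1.0, 0.2]
opening: 0.093
gripper_force: 0.0
```

{"api": "arm_command", "payload": {"increments": "0 0 0 0 -0.607;0 0 0 0 -0.607;0 0 0 0 -0.607;0 0 0 0 -0.607;0 0 0 0 -0.607"}}

```text
t: 1.6
tool_pos: [0.4719, -0.1999, 0.2502]
orientation: [-2.218, -2.224, 0.0]
force: [-0.2, -0.3, -0.6]
opening: 0.0931
gripper_force: 0.0
```

Run:
```python
from h import *
s=robot.read_state();print(s['t'],s['tool_pos'],s['force'],s['q'],Ro.from_rotvec(s['orientation']).as_matrix().round(3))
w=robot.camera_model('wrist');im=robot.read_camera('wrist');cv2.imwrite('pics/w1.png',im)
print(proj(w,[[.472,-.195,.05]]))
```

```text
1.6 [ 0.47193072 -0.19991504  0.2501743 ] [-0.21693828 -0.30409314 -0.58220365] [-5.00778201e-01 -1.09789650e-01  1.71816261e+00  2.99611527e-05
  1.53404341e+00 -5.03636615e-01] [[-0.003  1.    -0.001]
 [ 1.     0.003  0.   ]
 [ 0.    -0.001 -1.   ]]
[[254.03854126 168.67568342]]
```

View pics/w1.png

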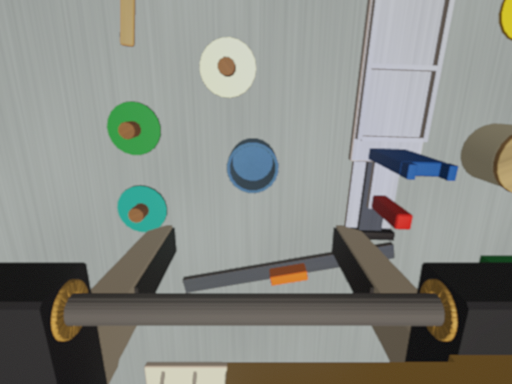

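Wrist view: pot at (252,166), white lid at (227,67), handle top near (397,220), post at (410,163), and the tray running upward. Next I measure the pot from its outline and the rail's direction.

```bash
cat >> h.py <<'E'
def wrist(fn=None):
    s=robot.read_state();w=robot.camera_model('wrist');im=robot.read_camera('wrist')
    if fn: cv2.imwrite('pics/'+fn,im)
    return s,w,im
def potxy(w,im,guess,zb=0.0):
    h,s,v=cv2.split(hsv(im));mk=((h>95)&(h<130)&(s>90))
    mk=cv2.morphologyEx(mk.astype(np.uint8),cv2.MORPH_CLOSE,np.ones((5,5)))
    g=proj(w,[[*guess,zb+.04]])[0]
    b=min(blobs(mk,150),key=lambda b:np.hypot(*(b[1]-g)))
    c=cv2.findContours(b[3].astype(np.uint8),cv2.RETR_EXTERNAL,2)[0][0].reshape(-1,2)
    P=ray(w,c,zb+.05); a=np.array(w['eye'])[:2]; cen=P.mean(0); u=(cen-a)
    # points on far side of the rim from the camera: fit circle r=.03
    from scipy.optimize import least_squares
    d=u/np.hypot(*u)
    for _ in range(4):
        Q=P[(P-cen)@d>0.0]; cen=least_squares(lambda x:np.hypot(*(Q-x).T)-.030,cen,loss='soft_l1',f_scale=.001).x
    return cen,b[1],np.std(np.hypot(*(Q-cen).T))
E
python3 - <<'E'
from h import *
im=cv2.imread('pics/w1.png');w=robot.camera_model('wrist')
c,px,e=potxy(w,im,(.472,-.195));print(c,px,e)
t=robot.camera_model('top');ti=cv2.imread('pics/top0.png')
print(ray(t,[(250.4,164.3),(340.4,168.9)],.03))
h,s,v=cv2.split(hsv(ti));print(ti[150,270],hsv(ti)[150,270],hsv(ti)[175,270])
c2,px,e=potxy(t,ti,(.478,.383));print(c2,px,e)
c1,px,e=potxy(t,ti,(.472,-.195));print(c1,px,e)
print(goto(*c,.029+.0,0))
E
```

```text
[ 0.46973093 -0.19156334] [252.03440233 163.93819242] 0.0007922994040232172
[[ 0.59652727  0.09479699]
 [ 0.58718003 -0.18756707]]
[135 122 119] [114  30 135] [90 10 99]
[0.47709752 0.37786075] [155.9691358  200.87962963] 0.0014572611671965661
[ 0.47161216 -0.19042184] [343.10377358 205.86477987] 0.0012212083467274682
(array([  8.3,  -2.1, 221.3]), -0.002)
```

{"api": "arm_command", "payload": {"increments": "0 8 -2 100 0.03;0 8 -2 150 0.03;0 8 -2 190 0.03;0 8 -2 207 0.03;0 8 -2 207 0.03", "grip_force": 25}}

```text
t: 2.15
tool_pos: [0.465, -0.1894, 0.037]
orientation: [-2.251, -2.175, 0.006]
force: [-0.6, 0.4, -1.3]
opening: 0.0926
gripper_force: 0.0
```

{"api": "arm_command", "payload": {"increments": "0.6 0 0 0 0;0.6 0 0 0 0;0.6 0 0 0 0;0.6 0 0 0 0;0.6 0 0 0 0"}}

```text
t: 2.65
tool_pos: [0.4713, -0.1928, 0.0455]
orientation: [2.253, 2.186, 0.001]
force: [-2.2, 0.6, 10.4]
opening: 0.0595
gripper_force: 24.8
```

{"api": "arm_command", "payload": {"increments": "0.6 0 0 -50 0;0.6 0 0 -100 0;0.6 0 0 -150 0;0.6 0 0 -180 0;0.6 0 0 -180 0"}}

```text
t: 3.15
tool_pos: [0.4729, -0.1935, 0.2304]
orientation: [2.247, 2.181, 0.005]
force: [-0.5, -0.6, -1.3]
opening: 0.0593
gripper_force: 24.7
```

```bash
python3 -c "
from h import *
s=robot.read_state();print(s['opening'],s['gripper_force'],s['force'],goto(.625,-.10,.28))"
```

```text
0.05927087942728242 24.726857794448733 [-0.45249254 -0.63616247 -1.26019893] (array([ 97.8, 149.7, -48.7]), 0.0)
```

{"api": "arm_command", "payload": {"increments": "0.6 40 60 -48 0;0.6 80 110 -48 0;0.6 97 150 -48 0;0.6 97 150 -48 0;0.6 97 150 -48 0"}}

```text
t: 3.65
tool_pos: [0.6253, -0.0966, 0.2691]
orientation: [-2.249, -2.19, 0.0]
force: [-1.4, -0.9, -2.1]
opening: 0.0592
gripper_force: 24.7
```

Run:
```python
from h import *
s,w,im=wrist('w2.png');print(s['tool_pos'],s['opening'])
```

```text
[ 0.62534179 -0.09655316  0.26906037] 0.05917717869218144
```

View pics/w2.png

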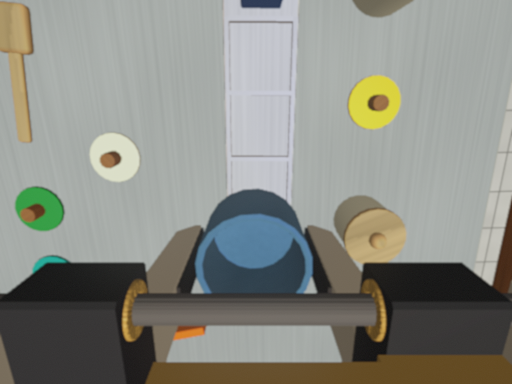

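Wrist view: pot held at (253,260). The tray dividers are at rows 93 and 157, the outer fence at row 23, and the side fences at columns 228 and 293.

Run:
```python
from h import *
w=robot.camera_model('wrist');im=cv2.imread('pics/w2.png');g=cv2.cvtColor(im,cv2.COLOR_BGR2GRAY).astype(int)
print(g[15:170,245:280].mean(1).round().astype(int).tolist())
for r in (60,125): print(r,g[r-8:r+8,215:305].mean(0).round().astype(int).tolist())
```

```text
[198, 199, 200, 200, 198, 180, 142, 145, 183, 197, 198, 197, 197, 197, 197, 197, 197, 197, 197, 197, 197, 197, 197, 198, 197, 197, 197, 197, 197, 197, 197, 197, 197, 197, 197, 197, 197, 197, 197, 197, 197, 197, 197, 197, 197, 197, 198, 197, 197, 197, 197, 197, 197, 197, 197, 197, 197, 197, 197, 197, 197, 197, 197, 197, 197, 197, 197, 197, 197, 197, 197, 197, 196, 196, 197, 198, 201, 202, 202, 198, 192, 193, 196, 196, 196, 196, 196, 196, 196, 196, 196, 196, 196, 196, 196, 196, 196, 196, 196, 196, 196, 196, 196, 196, 196, 196, 196, 196, 196, 196, 196, 196, 196, 196, 196, 196, 196, 196, 196, 196, 196, 196, 196, 196, 196, 196, 196, 196, 196, 196, 196, 196, 196, 196, 196, 196, 197, 197, 197, 192, 171, 162, 188, 202, 203, 201, 198, 197, 197, 197, 197, 197, 197, 197, 197]
60 [170, 171, 172, 171, 169, 170, 172, 171, 173, 183, 195, 199, 200, 192, 181, 188, 198, 201, 201, 199, 198, 198, 197, 196, 196, 198, 199, 201, 202, 201, 200, 199, 199, 198, 197, 196, 197, 198, 199, 198, 197, 197, 199, 198, 196, 195, 196, 198, 199, 198, 196, 196, 197, 198, 198, 197, 196, 195, 196, 197, 198, 198, 199, 198, 196, 194, 194, 195, 197, 198, 197, 198, 197, 196, 191, 177, 167, 185, 199, 201, 196, 185, 176, 172, 171, 171, 171, 170, 170, 171]
125 [169, 170, 171, 171, 171, 171, 171, 169, 168, 166, 170, 188, 200, 202, 195, 184, 189, 199, 201, 199, 197, 196, 196, 197, 197, 196, 196, 197, 200, 201, 200, 199, 197, 197, 197, 197, 196, 196, 197, 197, 196, 197, 197, 196, 195, 195, 196, 196, 196, 194, 194, 195, 196, 197, 195, 193, 192, 192, 194, 195, 196, 198, 197, 195, 193, 193, 194, 196, 197, 197, 196, 194, 188, 173, 174, 192, 202, 203, 196, 181, 173, 175, 175, 173, 171, 170, 170, 171, 172, 171]
```

Run:
```python
from h import *
w=robot.camera_model('wrist')
A=ray(w,[(262,20.5),(261,92.2),(260,159)],.04);print(A.round(4),'expected y: 113,38.5,-38.5')
B=ray(w,[(228.3,60),(292.3,60),(229.5,125),(289.6,125)],.04);print(B.round(4))
m1=(B[0]+B[1])/2;m2=(B[2]+B[3])/2;d=m1-m2;a=np.arctan2(-d[0],d[1]);print('rail yaw',a,'left edge',np.arctan2(-(B[0]-B[2])[0],(B[0]-B[2])[1]),np.arctan2(-(B[1]-B[3])[0],(B[1]-B[3])[1]), np.hypot(*(B[0]-B[1])))
```

```text
[[ 0.6363  0.0646]
 [ 0.6337 -0.0094]
 [ 0.6308 -0.0874]] expected y: 113,38.5,-38.5
[[ 0.5977  0.026 ]
 [ 0.6695  0.024 ]
 [ 0.5954 -0.0455]
 [ 0.6669 -0.0474]]
rail yaw -0.03409121145818419 left edge -0.031549703318536564 -0.036634647102920595 0.07180294485997245
```

```bash
cat >> h.py <<'E'
YAW=-.034
def tray(y,x=0,c=(.6311,-.0484)): return np.array(c)+y*np.array([-np.sin(YAW),np.cos(YAW)])+x*np.array([np.cos(YAW),np.sin(YAW)])
E
python3 - <<'E'
from h import *
b=tray(-.077);print(b,goto(b[0],b[1]-.001,.076,YAW));print(robot.read_state()['opening'])
E
```

```text
[ 0.6284825 -0.1253555] (array([-28.5,   6.2, 193. ]), 0.007)
0.05898851165518921
```

{"api": "arm_command", "payload": {"increments": "0.6 -28 6 50 0;0.6 -28 6 100 0;0.6 -28 6 140 0;0.6 -28 6 150 0;0.6 -28 6 150 0"}}

```text
t: 4.2
tool_pos: [0.6256, -0.1277, 0.1191]
orientation: [-2.252, -2.184, 0.005]
force: [-0.1, -0.2, -0.8]
opening: 0.059
gripper_force: 24.7
```

{"api": "arm_command", "payload": {"increments": "0.6 0 0 12 0;0.6 0 0 24 0;0.6 0 0 33 0;0.6 0 0 39 0;0.6 0 0 42 0"}}

```text
t: 4.7
tool_pos: [0.6279, -0.1277, 0.079]
orientation: [-2.254, -2.188, 0.001]
force: [0.8, -1.2, -1.8]
opening: 0.0592
gripper_force: 24.7
```

Run:
```python
from h import *
s=robot.read_state();print(s['opening'],s['force'])
b=tray(-.077);print(goto(b[0],b[1]-.001,.075,YAW))
```

```text
0.059209085332513414 [ 0.83819345 -1.16539661 -1.76298975]
(array([1.3, 0.6, 4. ]), 0.004)
```

{"api": "arm_command", "payload": {"increments": "0.6 1 1 2 0;0.6 1 1 4 0;0.6 1 1 4 0;0.3 1 1 4 0;0 1 1 4 0"}}

```text
t: 5.2
tool_pos: [0.6294, -0.127, 0.0761]
orientation: [2.254, 2.187, 0.001]
force: [-0.6, 0.0, 0.5]
opening: 0.0688
gripper_force: 0.0
```

{"api": "arm_command", "payload": {"increments": "0 0 0 0 0;0 0 0 0 0;0 0 0 0 0;0 0 0 -30 0;0 0 0 -60 0"}}

```text
t: 5.7
tool_pos: [0.628, -0.1265, 0.1348]
orientation: [-2.253, -2.186, 0.003]
force: [1.6, 0.7, 0.8]
opening: 0.0931
gripper_force: 0.0
```

Run:
```python
from h import *
s=robot.read_state();print(s['opening'],s['force'],s['t'])
print(goto(.472,.365,.28))
```

```text
0.09308279744982462 [1.63961301 0.70806302 0.79315303] 5.7
(array([ 486.8, -171.1, -144.2]), 0.0)
```

{"api": "arm_command", "payload": {"increments": "0 0 0 -50 0;0 40 -10 -100 0;0 80 -30 -135 0;0 130 -50 -135 0;0 175 -60 -135 0"}}

```text
t: 6.2
tool_pos: [0.5787, 0.0344, 0.2727]
orientation: [2.254, 2.184, 0.005]
force: [0.7, 0.2, -0.6]
opening: 0.0932
gripper_force: 0.0
```

{"api": "arm_command", "payload": {"increments": "0 50 -17 0 0;0 95 -34 0 0;0 140 -51 0 0;0 190 -68 0 0;0 235 -84 0 0"}}

```text
t: 6.7
tool_pos: [0.5008, 0.2722, 0.2699]
orientation: [2.255, 2.188, 0.001]
force: [0.4, 0.8, -0.6]
opening: 0.0932
gripper_force: 0.0
```

{"api": "arm_command", "payload": {"increments": "0 45 -16 0 0;0 77 -27 0 0;0 77 -27 0 0;0 77 -27 0 0;0 77 -27 0 0"}}

```text
t: 7.2
tool_pos: [0.4774, 0.3473, 0.2696]
orientation: [2.255, 2.187, -0.0]
force: [0.8, -0.0, 0.9]
opening: 0.0929
gripper_force: 0.0
```

Run:
```python
from h import *
s,w,im=wrist('w3.png');c,px,e=potxy(w,im,(.477,.378));print(s['tool_pos'],c,px,e,goto(*c,.043,0))
t=robot.read_camera('top');m=robot.camera_model('top');cv2.imwrite('pics/top1.png',t)
for g in((.477,.378,0),): print(potxy(m,t,g[:2],g[2]))
print('pot in bay',potxy(m,t,tray(-.077),.03),tray(-.077))
print(np.abs(t.astype(int)-cv2.imread('pics/top0.png'))[85:275,135:330].max())
```

```text
[0.47743975 0.34726967 0.26956459] [0.47582137 0.38319471] [251.54973545 140.27301587] 0.00073978040890628 (array([ 36.1,  -3. , 226.6]), -0.031)
(array([0.47556129, 0.36476942]), array([157.92607004, 200.79766537]), np.float64(0.0038946386920982084))
pot in bay (array([ 0.6344884 , -0.17089965]), array([330.21673004, 152.56463878]), np.float64(0.005353871874863792)) [ 0.6284825 -0.1253555]
117
```

View pics/w3.png

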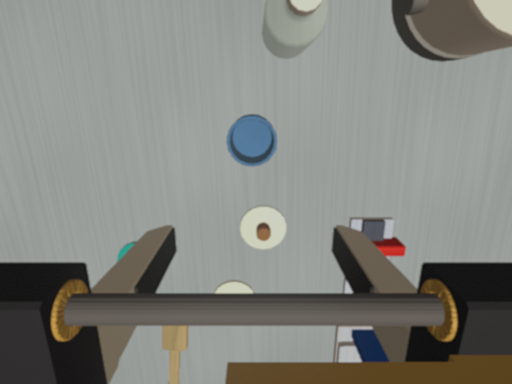

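Wrist view: the second pot is at (252,140), the bottle at (297,25) is well clear, and a white lid is at (263,228). Grasping the pot.

{"api": "arm_command", "payload": {"increments": "0 35 -3 50 0;0 35 -3 100 0;0 35 -3 150 0;0 35 -3 185 0;0 35 -3 200 0"}}

```text
t: 7.8
tool_pos: [0.4724, 0.38, 0.0638]
orientation: [-2.255, -2.185, 0.014]
force: [-0.7, -0.6, -0.6]
opening: 0.0926
gripper_force: 0.0
```

{"api": "arm_command", "payload": {"increments": "0 0 0 10 0;0 0 0 21 0;0 0 0 21 0;0.6 0 0 21 0;0.6 0 0 21 0"}}

```text
t: 8.3
tool_pos: [0.4762, 0.384, 0.0506]
orientation: [2.254, 2.188, 0.005]
force: [0.9, -1.3, 0.1]
opening: 0.0816
gripper_force: 0.0
```

{"api": "arm_command", "payload": {"increments": "0.6 0 0 0 0;0.6 0 0 0 0;0.6 0 0 -10 0;0.6 0 0 -50 0;0.6 0 0 -100 0"}}

```text
t: 8.8
tool_pos: [0.473, 0.3819, 0.1471]
orientation: [-2.254, -2.187, 0.01]
force: [1.3, 0.9, -1.4]
opening: 0.0586
gripper_force: 24.8
```

{"api": "arm_command", "payload": {"increments": "0.6 0 0 -50 0;0.6 0 0 -90 0;0.6 0 0 -100 0;0.6 0 0 -100 0;0.6 0 0 -100 0"}}

```text
t: 9.3
tool_pos: [0.4744, 0.3828, 0.2466]
orientation: [-2.254, -2.188, 0.004]
force: [-0.4, -0.1, -2.0]
opening: 0.0588
gripper_force: 24.8
```

Run:
```python
from h import *
s=robot.read_state();print(s['opening'],s['gripper_force'],s['force'],s['t'])
b=tray(.077);print(b,goto(b[0],b[1],.24,YAW),goto(b[0],b[1],.079,YAW))
```

```text
0.05880293354610446 24.816038769598823 [-0.37173259 -0.12429848 -2.04331657] 9.3
[0.6337175 0.0285555] (array([-349.3,  169.9,    6.8]), 0.004) (array([-349. ,  170.3,  167.8]), 0.004)
```

{"api": "arm_command", "payload": {"increments": "0.6 -40 20 0 0;0.6 -85 41 0 0;0.6 -130 63 0 0;0.6 -170 83 0 0;0.6 -200 97 0 0"}}

```text
t: 9.8
tool_pos: [0.5653, 0.1774, 0.2448]
orientation: [-2.254, -2.185, 0.008]
force: [0.4, 0.2, -1.4]
opening: 0.0587
gripper_force: 24.8
```

{"api": "arm_command", "payload": {"increments": "0.6 -40 20 0 0;0.6 -85 41 0 0;0.6 -130 63 0 0;0.6 -149 73 0 0;0.6 -149 73 0 0"}}

```text
t: 10.3
tool_pos: [0.6339, 0.0258, 0.2444]
orientation: [-2.257, -2.181, 0.007]
force: [-0.7, 0.3, -1.8]
opening: 0.0586
gripper_force: 24.8
```

Run:
```python
from h import *
s=robot.read_state();print(s['opening'],s['gripper_force'],s['force'],s['t'])
b=tray(.077);print(b,goto(b[0],b[1],.079,YAW))
s,w,im=wrist('w4.png')
```

```text
0.05863555744874184 24.816621777960115 [-0.68553041  0.28889633 -1.80407003] 10.3
[0.6337175 0.0285555] (array([  2.9,   0.7, 165.4]), -0.0)
```

View pics/w4.png

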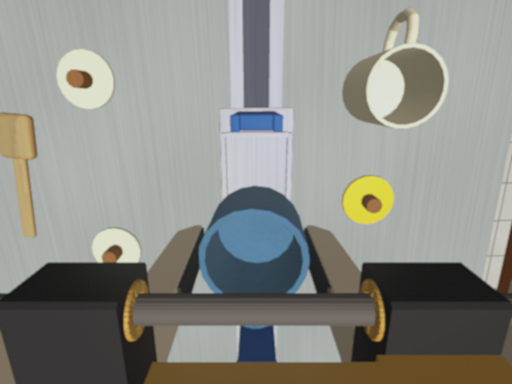

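{"api": "arm_command", "payload": {"increments": "0.6 2 1 50 0;0.6 2 1 95 0;0.6 2 1 125 0;0.6 2 1 135 0;0.6 2 1 140 0"}}

```text
t: 10.85
tool_pos: [0.6339, 0.0325, 0.1064]
orientation: [-2.251, -2.187, 0.004]
force: [0.0, 0.2, -1.9]
opening: 0.0588
gripper_force: 24.8
```

{"api": "arm_command", "payload": {"increments": "0.6 0 0 8 0;0.6 0 0 16 0;0.6 0 0 22 0;0.6 0 0 26 0;0.6 0 0 27 0"}}

```text
t: 11.35
tool_pos: [0.637, 0.0311, 0.0835]
orientation: [2.253, 2.186, 0.003]
force: [1.8, 0.5, 1.2]
opening: 0.0588
gripper_force: 2.5
```

Run:
```python
from h import *
s=robot.read_state();print(s['opening'],s['force'],s['t'])
b=tray(.077);print(goto(b[0],b[1],.0785,YAW))
```

```text
0.05880186740619777 [1.76091833 0.52375347 1.2465289 ] 11.35
(array([-2.6, -3.2,  5. ]), 0.004)
```

{"api": "arm_command", "payload": {"increments": "0.6 -1 -2 3 0;0.6 -1 -2 5 0;0.6 -1 -2 5 0;0.3 -1 -2 5 0;0 -1 -2 5 0"}}

```text
t: 11.85
tool_pos: [0.6329, 0.0303, 0.076]
orientation: [-2.254, -2.187, 0.002]
force: [-1.3, 0.5, 0.6]
opening: 0.0688
gripper_force: 0.0
```

{"api": "arm_command", "payload": {"increments": "0 0 0 0 0;0 0 0 0 0;0 0 0 0 0;0 0 0 -40 0;0 0 0 -80 0"}}

```text
t: 12.35
tool_pos: [0.6319, 0.0304, 0.1553]
orientation: [-2.252, -2.186, 0.005]
force: [1.1, 0.0, 0.5]
opening: 0.0927
gripper_force: 0.0
```

{"api": "arm_command", "payload": {"increments": "0 0 0 -50 0;0 -30 -20 -85 0;0 -70 -60 -85 0;0 -90 -100 -85 0;0 -90 -120 -85 0"}}

```text
t: 12.85
tool_pos: [0.5084, -0.0583, 0.2416]
orientation: [2.257, 2.185, -0.002]
force: [-0.5, 0.8, 0.0]
opening: 0.0928
gripper_force: 0.0
```

Run:
```python
from h import *
s,w,im=wrist('w5.png');print(s['tool_pos'],s['force'],s['t'])
for g in(-.077,.077): print(tray(g),potxy(w,im,tray(g),.03))
h,S,v=cv2.split(hsv(im))
for b in blobs((h>4)&(h<20)&(S>90),20): print(b[:3],ray(w,b[1],.033))
```

```text
[ 0.50841134 -0.05828709  0.24159259] [-0.46028756  0.82053694  0.02630482] 12.85
[ 0.6284825 -0.1253555] (array([ 0.62215606, -0.14008688]), array([372.14944134, 227.8198324 ]), np.float64(0.007461499370021601))
[0.6337175 0.0285555] (array([0.63293401, 0.0288919 ]), array([379.2190518 ,  86.91571554]), np.float64(0.0007962623942977209))
(np.int32(62), array([93.17741935, 33.38709677]), array([85, 30, 27, 15], dtype=int32)) [[0.34665791 0.0930882 ]]
(np.int32(353), array([110.3286119 ,  64.66855524]), array([86, 33, 36, 64], dtype=int32)) [[0.35938499 0.06252621]]
(np.int32(60), array([112.38333333, 124.63333333]), array([111,  99,   3,  54], dtype=int32)) [[3.51204061e-01 1.64306665e-04]]
(np.int32(356), array([485.25280899, 132.14325843]), array([472, 125,  27,  16], dtype=int32)) [[ 0.77091133 -0.02192501]]
(np.int32(25), array([113.76, 162.32]), array([113, 154,   2,  19], dtype=int32)) [[ 0.34568253 -0.04268561]]
(np.int32(200), array([199.42 , 191.775]), array([192, 184,  16,  17], dtype=int32)) [[ 0.4423376  -0.08167321]]
(np.int32(241), array([114.03319502, 245.65975104]), array([105, 237,  19,  18], dtype=int32)) [[ 0.32843536 -0.14922392]]
(np.int32(182), array([467.74175824, 251.53296703]), array([451, 243,  45,  21], dtype=int32)) [[ 0.77628849 -0.17187093]]
(np.int32(1110), array([ 66.22432432, 309.00540541]), array([ 49, 278,  40,  65], dtype=int32)) [[ 0.24817673 -0.2413235 ]]
(np.int32(1142), array([441.41330998, 308.71278459]), array([419, 278,  40,  65], dtype=int32)) [[ 0.75518082 -0.25697287]]
(np.int32(6973), array([372.73856303, 370.88742292]), array([226, 349, 286,  35], dtype=int32)) [[ 0.67094617 -0.36086383]]
```

View pics/w5.png

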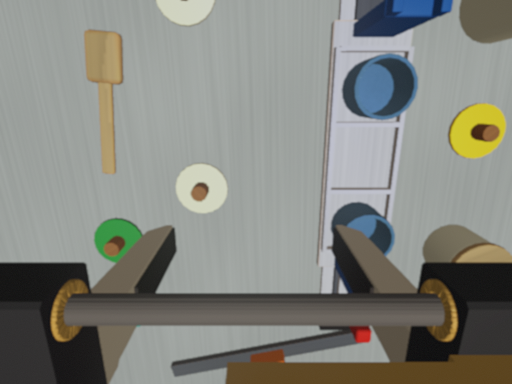

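Wrist view: both pots stand in their bays, at (380,87) and (362,235). The nearest white lid is at (201,188). Measuring it.

```bash
cat >> h.py <<'E'
def lidxy(w,im,guess,zb=0.0):
    from scipy.optimize import least_squares
    h,s,v=cv2.split(hsv(im));mk=cv2.morphologyEx(((s<70)&(v>205)).astype(np.uint8),cv2.MORPH_OPEN,np.ones((3,3)))
    g=proj(w,[[*guess,zb+.011]])[0]
    b=min(blobs(mk,100),key=lambda b:np.hypot(*(b[1]-g)))
    c=cv2.convexHull(np.argwhere(b[3])[:,::-1].astype(np.int32)).reshape(-1,2)
    P=ray(w,c,zb+.011)
    r=least_squares(lambda x:np.hypot(*(P-x[:2]).T)-x[2],[*P.mean(0),.033],loss='soft_l1',f_scale=.001)
    return r.x,b[1],b[0]
E
python3 - <<'E'
from h import *
w=robot.camera_model('wrist');im=cv2.imread('pics/w5.png')
print(hsv(im)[188,185],hsv(im)[220,260])
c=lidxy(w,im,(.442,-.083));print(c,goto(*c[0][:2],.15,YAW),goto(*c[0][:2],.0385,YAW))
E
```

```text
[ 35  26 213] [ 72   8 165]
(array([ 0.43896548, -0.08284879,  0.03131943]), array([201.47361478, 187.32915567]), np.int32(1516)) (array([-27.8, -67. ,  91.6]), 0.002) (array([-27.8, -66.8, 203.1]), 0.002)
```

{"api": "arm_command", "payload": {"increments": "0 -28 -50 50 0;0 -28 -67 100 0;0 -28 -67 150 0;0 -28 -67 175 0;0 -28 -67 180 0", "grip_force": 20}}

```text
t: 13.4
tool_pos: [0.4378, -0.0805, 0.0556]
orientation: [-2.248, -2.181, 0.008]
force: [-1.6, 0.9, -0.4]
opening: 0.0932
gripper_force: 0.0
```

{"api": "arm_command", "payload": {"increments": "0 0 0 8 0;0 0 0 15 0;0 0 0 20 0;0 0 0 20 0;0 0 0 20 0"}}

```text
t: 13.9
tool_pos: [0.444, -0.0822, 0.0426]
orientation: [2.253, 2.187, 0.001]
force: [0.5, -0.1, 0.2]
opening: 0.0932
gripper_force: 0.0
```

Run:
```python
from h import *
print(goto(.4393,-.0828,.041,YAW),robot.read_state()['q'][:3])
print(goto(.4393,-.0828,.041,YAW))
```

```text
(array([-0.8, -4.7,  1.6]), 0.004) [-0.29659672 -0.07186487  2.08209604]
(array([-0.8, -4.7,  1.6]), 0.004)
```

{"api": "arm_command", "payload": {"increments": "0.3 -1 -3 2 0;0.6 -1 -3 2 0;0.9 -1 -3 2 0;0.9 -1 -3 2 0;0.9 -1 -3 2 0"}}

```text
t: 14.4
tool_pos: [0.4402, -0.0829, 0.0397]
orientation: [2.254, 2.188, 0.0]
force: [0.1, 0.4, -0.1]
opening: 0.0578
gripper_force: 0.0
```

{"api": "arm_command", "payload": {"increments": "0.9 0 0 0 0;0.9 0 0 0 0;0.9 0 0 0 0;0.9 0 0 -20 0;0.9 0 0 -50 0"}}

```text
t: 14.9
tool_pos: [0.4382, -0.0823, 0.0882]
orientation: [-2.252, -2.185, 0.003]
force: [0.8, -0.6, 0.1]
opening: 0.0174
gripper_force: 0.0
```

{"api": "arm_command", "payload": {"increments": "0.9 0 0 -50 0;0.9 0 0 -100 0;0.9 0 0 -130 0;0.9 0 0 -130 0;0.9 0 0 -130 0"}}

```text
t: 15.4
tool_pos: [0.4405, -0.083, 0.2201]
orientation: [2.253, 2.187, 0.001]
force: [0.1, 0.2, 0.0]
opening: 0.0096
gripper_force: 0.0
```

Run:
```python
from h import *
s,w,im=wrist('w6.png');print(s['tool_pos'],s['opening'],s['gripper_force'])
b=tray(-.077);print(goto(*b,.22,YAW))
```

```text
[ 0.44050867 -0.08299229  0.22005321] 0.00958294672266508 0.0
(array([-36.9, 190. ,  -1.6]), 0.004)
```

View pics/w6.png

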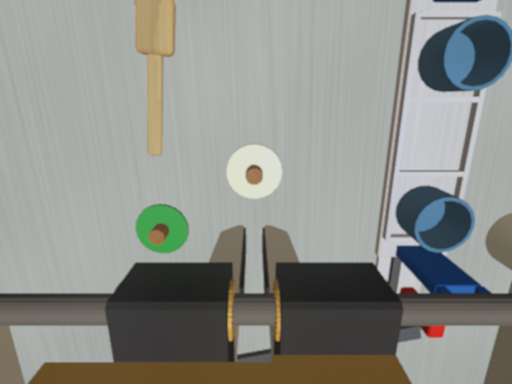

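The fingers were still closing when I lifted; the lid stayed put at (254,171). Retrying with the fingers pre-closed halfway.

Run:
```python
from h import *
w=robot.camera_model('wrist');im=cv2.imread('pics/w6.png')
c=lidxy(w,im,(.44,-.083));print(c,goto(*c[0][:2],.041,YAW))
h,S,v=cv2.split(hsv(im))
for b in blobs((h>4)&(h<20)&(S>90),20):
    if abs(b[1][0]-254)<15:print(b[:3],ray(w,b[1],.030))
```

```text
(array([ 0.43940296, -0.08341186,  0.03207298]), array([253.816, 170.715]), np.int32(2000)) (array([-7.000e-01, -1.000e-01,  1.776e+02]), 0.004)
(np.int32(216), array([253.80555556, 174.64351852]), array([247, 166,  15,  18], dtype=int32)) [[ 0.43949903 -0.08209317]]
```

{"api": "arm_command", "payload": {"increments": "0.5 0 0 50 0;0.5 0 0 100 0;0.5 0 0 130 0;0.5 0 0 140 0;0.5 0 0 145 0"}}

```text
t: 15.95
tool_pos: [0.4384, -0.0824, 0.0725]
orientation: [-2.252, -2.185, 0.003]
force: [0.6, -0.3, 0.8]
opening: 0.0439
gripper_force: 0.0
```

{"api": "arm_command", "payload": {"increments": "0.5 0 0 10 0;0.5 0 0 20 0;0.5 0 0 28 0;0.5 0 0 33 0;0.5 0 0 34 0"}}

```text
t: 16.45
tool_pos: [0.4398, -0.0828, 0.0401]
orientation: [-2.254, -2.187, 0.0]
force: [-0.6, 0.5, -0.0]
opening: 0.0463
gripper_force: 0.0
```

{"api": "arm_command", "payload": {"increments": "0.9 0 0 0 0;0.9 0 0 0 0;0.9 0 0 0 0;0.9 0 0 0 0;0.9 0 0 0 0"}}

```text
t: 16.95
tool_pos: [0.4404, -0.083, 0.0409]
orientation: [2.254, 2.188, 0.0]
force: [-1.1, 0.8, 1.7]
opening: 0.0197
gripper_force: 20.0
```

{"api": "arm_command", "payload": {"increments": "0.9 0 0 0 0;0.9 0 0 0 0;0.9 0 0 0 0;0.9 0 0 0 0;0.9 0 0 0 0"}}

```text
t: 17.45
tool_pos: [0.4404, -0.083, 0.0409]
orientation: [2.254, 2.187, 0.0]
force: [-0.2, 1.4, 4.8]
opening: 0.0197
gripper_force: 20.0
```

{"api": "arm_command", "payload": {"increments": "0.9 0 0 -30 0;0.9 0 0 -80 0;0.9 0 0 -130 0;0.9 0 0 -170 0;0.9 0 0 -180 0"}}

```text
t: 17.95
tool_pos: [0.4423, -0.0836, 0.2258]
orientation: [2.25, 2.183, 0.006]
force: [-0.2, 0.4, 0.2]
opening: 0.0197
gripper_force: 20.0
```

Run:
```python
from h import *
s,w,im=wrist('w7.png');print(s['tool_pos'],s['opening'],s['gripper_force'],s['force'])
for g in(-.077,.077): print(tray(g),potxy(w,im,tray(g),.03))
w0=w; im0=im
t=robot.read_camera('top');m=robot.camera_model('top');cv2.imwrite('pics/top2.png',t)
for g in(-.077,.077): print(tray(g),potxy(m,t,tray(g),.03))
b=tray(-.077);print(goto(*b,.23,YAW))
```

```text
[ 0.44226874 -0.08355445  0.2258195 ] 0.019664647210443236 19.999857544898987 [-0.21425072  0.42207785  0.22346834]
[ 0.6284825 -0.1253555] (array([ 0.66564027, -0.2282665 ]), array([432.58889085, 239.36175482]), np.float64(0.0037077036022315495))
[0.6337175 0.0285555] (array([0.63287207, 0.02899165]), array([463.64005151,  53.94827216]), np.float64(0.0007672745108388949))
[ 0.6284825 -0.1253555] (array([ 0.6344884 , -0.17089965]), array([330.26966292, 152.67228464]), np.float64(0.005353871949592192))
[0.6337175 0.0285555] (array([0.63292989, 0.0295225 ]), array([272.        , 149.78594249]), np.float64(0.0012888388081740668))
(array([-36.5, 188.6,  -7.1]), 0.004)
```

View pics/w7.png

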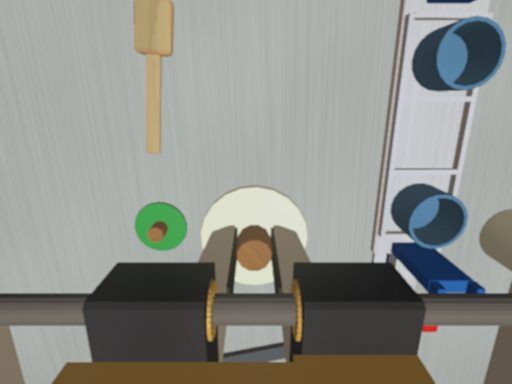

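Run:
```python
from h import *
from scipy.optimize import least_squares
w=robot.camera_model('wrist');im=cv2.imread('pics/w7.png')
h,s,v=cv2.split(hsv(im));mk=((h>95)&(h<130)&(s>90)).astype(np.uint8)
yy,xx=np.mgrid[:384,:512]
# post top-left edge from (390,245) up: cut below line
mk[(yy>248)|((xx<425)&(yy>238)&(xx<400))]=0
u,c=np.zeros(2),None
cn=cv2.findContours(mk,cv2.RETR_EXTERNAL,2)[0];cn=min(cn,key=lambda c:abs(c[:,0].mean(0)-[430,215]).sum()).reshape(-1,2)
P=ray(w,cn,.08);cen=tray(-.077);d=cen-np.array(w['eye'])[:2];d/=np.hypot(*d);print(d)
for _ in range(6):
    Q=P[((P-cen)@d>0.005)]; cen=least_squares(lambda x:np.hypot(*(Q-x).T)-.030,cen,loss='soft_l1',f_scale=.001).x
print(cen,len(Q),np.abs(np.hypot(*(Q-cen).T)-.03).mean())
print(proj(w,[[*cen,.08]]))
# rim ellipse rough from eye: extents
print(ray(w,[(466,218),(410,216),(440,194),(438,247)],.08))
```

```text
[ 0.83271873 -0.55369622]
[ 0.62198451 -0.12466662] 31 0.0005109881129799977
[[435.41340419 220.96945616]]
[[ 0.65207097 -0.12242333]
 [ 0.59593129 -0.11852682]
 [ 0.62248717 -0.09641944]
 [ 0.62868333 -0.15365804]]
```

Run:
```python
from h import *
print(goto(.625,-.215,.27,YAW))
```

```text
(array([-126.3,  187.9,  -47. ]), 0.004)
```

{"api": "arm_command", "payload": {"increments": "0.9 -25 40 -30 0;0.9 -55 80 -45 0;0.9 -85 125 -45 0;0.9 -115 165 -45 0;0.9 -126 187 -45 0"}}

```text
t: 18.55
tool_pos: [0.6237, -0.2162, 0.2612]
orientation: [-2.253, -2.184, 0.003]
force: [0.2, 0.6, -0.6]
opening: 0.0194
gripper_force: 20.0
```

{"api": "arm_command", "payload": {"increments": "0.9 0 0 0 0;0.9 0 0 0 0"}}

```text
t: 18.75
tool_pos: [0.6221, -0.2142, 0.2608]
orientation: [-2.25, -2.183, 0.004]
force: [-0.3, 0.6, -1.2]
opening: 0.0194
gripper_force: 20.0
```

Run:
```python
from h import *
s,w,im=wrist('w8.png');print(s['tool_pos'],s['opening'],s['gripper_force'],s['force'])
print(proj(w,[[*tray(-.077),.08]]))
cv2.imwrite('pics/w8c.png',cv2.resize(im[0:260,140:400],None,fx=2.2,fy=2.2))
```

```text
[ 0.62214252 -0.21422362  0.2607644 ] 0.019439682592242408 20.000008642673492 [-0.27167112  0.58969335 -1.18857656]
[[258.57430656  91.18486504]]
```

View pics/w8c.png

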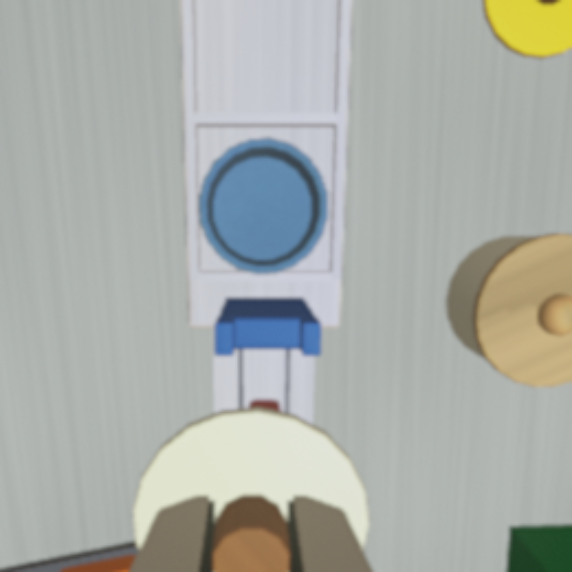

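Crop: the pot stands centred in its bay at crop (264,205), which is px (260,93). The lid is held at crop (250,500).

Run:
```python
from h import *
w=robot.camera_model('wrist');im=cv2.imread('pics/w8.png');s=robot.read_state()
p,px,e=potxy(w,im,tray(-.077),.03);print(p,px,e,ray(w,[(260,93.2)],.08))
# fence check: bottom divider & left/right inner fences of bay0
print(tray(-.077),'held lid',lidxy(w,im,s['tool_pos'][:2],s['tool_pos'][2]-.041))
print(s['tool_pos'],goto(*p,.15,YAW),goto(*p,.116,YAW))
```

```text
[ 0.6287995  -0.13006523] [259.32967033  93.19931792] 0.0009183442555593164 [[ 0.63011888 -0.12705345]]
[ 0.6284825 -0.1253555] held lid (array([ 0.62188229, -0.21462915,  0.03237401]), array([253.76507651, 212.31563156]), np.int32(3333))
[ 0.62209286 -0.21384049  0.2624251 ] (array([ 83.7,   4.7, 112.6]), 0.004) (array([ 83.7,   4.8, 146.6]), 0.004)
```

{"api": "arm_command", "payload": {"increments": "0.9 40 5 20 0;0.9 80 5 60 0;0.9 86 5 90 0;0.9 86 5 105 0;0.9 86 5 105 0"}}

```text
t: 19.3
tool_pos: [0.6284, -0.1278, 0.158]
orientation: [-2.25, -2.186, 0.004]
force: [0.0, -0.5, -0.5]
opening: 0.0197
gripper_force: 20.0
```

Run:
```python
from h import *
for i in range(3):
    s,w,im=wrist();print(s['tool_pos'],goto(.629,-.1275,.116,YAW))
```

```text
[ 0.62835103 -0.12784241  0.1579516 ] (array([ 1.3, -0.8, 44.5]), 0.004)
[ 0.62981798 -0.12885004  0.16049815] (array([ 2. , -2.1, 46.2]), 0.003)
[ 0.63095215 -0.12955552  0.16219032] (array([ 2.3, -2.9, 47.1]), 0.003)
```

{"api": "arm_command", "payload": {"increments": "0.9 1 -1 8 0;0.9 1 -1 16 0;0.9 1 -1 24 0;0.9 1 -1 30 0;0.9 1 -1 34 0"}}

```text
t: 19.95
tool_pos: [0.6293, -0.1275, 0.1253]
orientation: [-2.254, -2.187, 0.001]
force: [-0.6, -0.5, 0.1]
opening: 0.0193
gripper_force: 20.0
```

{"api": "arm_command", "payload": {"increments": "0.9 0 0 2 0;0.9 0 0 4 0;0.9 0 0 6 0;0.9 0 0 8 0;0.9 0 0 10 0"}}

```text
t: 20.45
tool_pos: [0.63, -0.1276, 0.1167]
orientation: [2.254, 2.188, 0.0]
force: [0.0, 0.3, -1.1]
opening: 0.0199
gripper_force: 20.0
```

{"api": "arm_command", "payload": {"increments": "0.9 0 0 1 0;0.9 0 0 2 0;0.9 0 0 2 0;0.9 0 0 2 0;0.9 0 0 2 0"}}

```text
t: 20.95
tool_pos: [0.6301, -0.1277, 0.116]
orientation: [2.254, 2.187, 0.001]
force: [-4.5, 1.2, 7.8]
opening: 0.0197
gripper_force: 20.0
```

The contact height matches a seated lid. Releasing.

{"api": "arm_command", "payload": {"increments": "0.9 0 0 -0.5 0;0.6 0 0 -0.5 0;0.5 0 0 -0.5 0;0.5 0 0 -0.5 0;0.5 0 0 -0.5 0"}}

```text
t: 21.45
tool_pos: [0.6298, -0.1276, 0.1148]
orientation: [-2.254, -2.188, 0.0]
force: [1.2, -0.2, 0.4]
opening: 0.0453
gripper_force: 0.0
```

{"api": "arm_command", "payload": {"increments": "0.5 0 0 -20 0;0.5 0 0 -60 0;0.5 0 0 -100 0;0.5 0 0 -130 0;0.5 0 0 -130 0"}}

```text
t: 21.95
tool_pos: [0.6325, -0.1283, 0.2518]
orientation: [2.248, 2.182, 0.008]
force: [0.9, 0.1, 0.0]
opening: 0.0463
gripper_force: 0.0
```

Run:
```python
from h import *
s=robot.read_state();print(s['opening'],s['tool_pos'],s['force'],goto(.442,.10,.245,YAW))
```

```text
0.04631139715331012 [ 0.63248639 -0.12831423  0.25177915] [0.85916189 0.10968944 0.04848963] (array([ 222.5, -197.3,    4.4]), 0.004)
```

{"api": "arm_command", "payload": {"increments": "0.5 30 -27 0 0;0.5 60 -54 0 0;0.5 95 -85 0 0;0.5 130 -115 0 0;0.5 160 -142 0 0"}}

```text
t: 22.45
tool_pos: [0.4909, 0.038, 0.244]
orientation: [-2.254, -2.187, 0.001]
force: [0.9, 0.1, 0.2]
opening: 0.0469
gripper_force: 0.0
```

{"api": "arm_command", "payload": {"increments": "0.5 30 -27 0 0;0.5 55 -48 0 0;0.5 62 -54 0 0;0.5 62 -54 0 0;0.5 62 -54 0 0"}}

```text
t: 22.95
tool_pos: [0.441, 0.0996, 0.2449]
orientation: [2.254, 2.188, -0.0]
force: [-0.1, -0.3, -1.0]
opening: 0.0464
gripper_force: 0.0
```

Run:
```python
from h import *
s,w,im=wrist('w9.png');print(s['tool_pos'],s['t'])
c=lidxy(w,im,(.44,.136));print(c,goto(*c[0][:2],.041,YAW))
h,S,v=cv2.split(hsv(im))
for b in blobs((h>4)&(h<20)&(S>90),20): print(b[:2],ray(w,b[1],.030))
im=robot.read_camera('top');cv2.imwrite('pics/t3.png',cv2.resize(im[85:275,135:415],None,fx=2.8,fy=2.8))
```

```text
[0.44101861 0.09964412 0.24487498] 22.95
(array([0.44060366, 0.13494859, 0.03214417]), array([252.58884298, 137.19834711]), np.int32(1936)) (array([ 35.6,  -1.7, 203.9]), 0.003)
(np.int32(277), array([293.13357401,  26.05054152])) [[0.48683484 0.25250782]]
(np.int32(307), array([128.5276873 ,  81.06188925])) [[0.30638978 0.2036055 ]]
(np.int32(181), array([252.4198895 , 139.59116022])) [[0.44048262 0.13557756]]
(np.int32(201), array([178.37313433, 180.08457711])) [[0.34982168 0.08979991]]
(np.int32(29), array([177.44827586, 208.34482759])) [[0.34503171 0.05377049]]
(np.int32(132), array([506.50757576, 250.18181818])) [[ 0.76388825 -0.01618136]]
(np.int32(627), array([157.66507177, 308.55342903])) [[ 0.30293407 -0.09147635]]
(np.int32(671), array([350.38897168, 309.03725782])) [[ 0.56790698 -0.10012026]]
(np.int32(9007), array([317.1735317 , 371.24392139])) [[ 0.5254181 -0.2074252]]
```

View pics/t3.png

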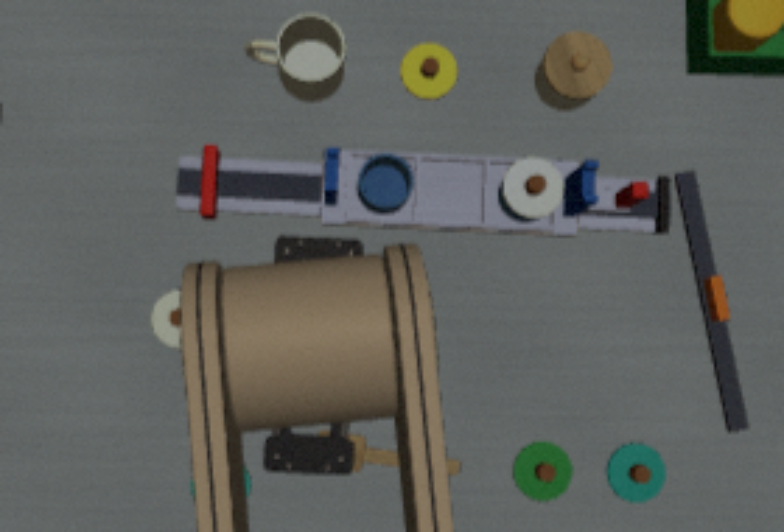

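Top view: the first lid is seated at crop (533,187), the tray has not moved, and the bar is unchanged. Picking the second lid.

{"api": "arm_command", "payload": {"increments": "0.5 36 -1 50 0;0.5 36 -1 100 0;0.5 36 -1 140 0;0.5 36 -1 160 0;0.5 36 -1 170 0"}}

```text
t: 23.55
tool_pos: [0.439, 0.135, 0.0719]
orientation: [-2.254, -2.185, 0.007]
force: [1.2, -0.2, -0.4]
opening: 0.0466
gripper_force: 0.0
```

{"api": "arm_command", "payload": {"increments": "0.5 0 0 10 0;0.5 0 0 20 0;0.5 0 0 28 0;0.5 0 0 33 0;0.5 0 0 34 0"}}

```text
t: 24.05
tool_pos: [0.4407, 0.1362, 0.0409]
orientation: [-2.255, -2.188, 0.0]
force: [-0.2, -1.1, -0.0]
opening: 0.0466
gripper_force: 0.0
```

{"api": "arm_command", "payload": {"increments": "0.5 0 0 0 0;0.9 0 0 0 0;0.9 0 0 0 0;0.9 0 0 0 0;0.9 0 0 0 0"}}

```text
t: 24.55
tool_pos: [0.4408, 0.1362, 0.0413]
orientation: [2.254, 2.188, 0.0]
force: [0.5, 0.3, 1.5]
opening: 0.0192
gripper_force: 20.1
```

{"api": "arm_command", "payload": {"increments": "0.9 0 0 0 0;0.9 0 0 0 0;0.9 0 0 0 0;0.9 0 0 0 0;0.9 0 0 0 0"}}

```text
t: 25.05
tool_pos: [0.4408, 0.1362, 0.0413]
orientation: [2.254, 2.188, 0.0]
force: [-1.2, 0.2, 3.4]
opening: 0.0194
gripper_force: 20.0
```

{"api": "arm_command", "payload": {"increments": "0.9 0 0 -30 0;0.9 0 0 -80 0;0.9 0 0 -130 0;0.9 0 0 -180 0;0.9 0 0 -220 0"}}

```text
t: 25.55
tool_pos: [0.4408, 0.1362, 0.264]
orientation: [2.254, 2.187, 0.003]
force: [1.3, 0.5, -1.0]
opening: 0.0194
gripper_force: 20.0
```

Run:
```python
from h import *
s=robot.read_state();print(s['opening'],s['gripper_force'],goto(.630,-.06,.26,YAW))
```

```text
0.01939093012959437 19.99987095594406 (array([-190.4,  195. ,    4.4]), 0.004)
```

{"api": "arm_command", "payload": {"increments": "0.9 -30 30 0 0;0.9 -65 65 0 0;0.9 -95 98 0 0;0.9 -125 128 0 0;0.9 -150 153 0 0"}}

```text
t: 26.05
tool_pos: [0.5901, -0.0203, 0.2602]
orientation: [-2.255, -2.187, 0.001]
force: [-0.5, 0.4, -0.0]
opening: 0.0193
gripper_force: 20.0
```

{"api": "arm_command", "payload": {"increments": "0.9 -30 30 0 0;0.9 -40 42 0 0;0.9 -40 42 0 0;0.9 -40 42 0 0;0.9 -40 42 0 0"}}

```text
t: 26.55
tool_pos: [0.6292, -0.0586, 0.2609]
orientation: [-2.253, -2.188, 0.0]
force: [0.7, 0.1, -1.0]
opening: 0.0191
gripper_force: 20.0
```

Run:
```python
from h import *
s,w,im=wrist('w10.png');print(s['tool_pos'],s['opening'])
p,px,e=potxy(w,im,tray(.077),.03);print(p,px,e,proj(w,[[*p,.08]]))
print('held lid',lidxy(w,im,s['tool_pos'][:2],s['tool_pos'][2]-.041))
print(goto(*p,.116,YAW),tray(.077))
```

```text
[ 0.62923038 -0.05862345  0.26092464] 0.019081729497439796
[0.63358999 0.02726178] [257.27566754  91.1902971 ] 0.0008635073592514187 [[255.74648265  93.95443506]]
held lid (array([ 0.6292646 , -0.05932635,  0.03205038]), array([253.76287388, 212.26426149]), np.int32(3243))
(array([ 85.9,   1.8, 145.2]), 0.005) [0.6337175 0.0285555]
```

{"api": "arm_command", "payload": {"increments": "0.9 40 2 20 0;0.9 75 2 50 0;0.9 87 2 80 0;0.9 87 2 95 0;0.9 87 2 102 0"}}

```text
t: 27.1
tool_pos: [0.6331, 0.0277, 0.1574]
orientation: [-2.252, -2.188, 0.003]
force: [0.2, -0.4, -0.4]
opening: 0.0199
gripper_force: 20.0
```

{"api": "arm_command", "payload": {"increments": "0.9 0 0 8 0;0.9 0 0 16 0;0.9 0 0 22 0;0.9 0 0 27 0;0.9 0 0 31 0"}}

```text
t: 27.6
tool_pos: [0.6347, 0.027, 0.128]
orientation: [2.255, 2.187, 0.0]
force: [0.1, -0.3, -0.6]
opening: 0.0194
gripper_force: 20.0
```

Run:
```python
from h import *
s=robot.read_state();print(s['opening'],s['gripper_force'],s['force'],goto(.6336,.0288,.116,YAW))
```

```text
0.019361128678177995 19.99990403652191 [ 0.09978939 -0.34418195 -0.56318137] (array([ 1.8, -1.1, 12. ]), 0.003)
```

{"api": "arm_command", "payload": {"increments": "0.9 1 -1 2 0;0.9 1 -1 4 0;0.9 1 -1 6 0;0.9 1 -1 8 0;0.9 1 -1 10 0"}}

```text
t: 28.1
tool_pos: [0.6336, 0.0284, 0.1181]
orientation: [2.254, 2.188, 0.0]
force: [0.9, 0.6, 0.2]
opening: 0.0194
gripper_force: 20.0
```

{"api": "arm_command", "payload": {"increments": "0.9 0 0 1 0;0.9 0 0 2 0;0.9 0 0 2 0;0.9 0 0 2 0;0.9 0 0 2 0"}}

```text
t: 28.6
tool_pos: [0.6336, 0.0283, 0.1163]
orientation: [2.254, 2.188, 0.0]
force: [-1.5, 0.2, 1.9]
opening: 0.019
gripper_force: 20.0
```

{"api": "arm_command", "payload": {"increments": "0.9 0 0 -0.5 0;0.6 0 0 -0.5 0;0.5 0 0 -0.5 0;0.5 0 0 -0.5 0;0.5 0 0 -0.5 0"}}

```text
t: 29.1
tool_pos: [0.6335, 0.0284, 0.1166]
orientation: [-2.255, -2.188, -0.0]
force: [-0.3, 0.7, 0.2]
opening: 0.0447
gripper_force: 0.0
```

{"api": "arm_command", "payload": {"increments": "0.5 0 0 -20 0;0.5 0 0 -60 0;0.5 0 0 -100 0;0.5 0 0 -140 0;0.5 0 0 -150 0"}}

```text
t: 29.6
tool_pos: [0.6358, 0.0283, 0.2733]
orientation: [2.25, 2.183, 0.01]
force: [0.2, -0.1, 1.0]
opening: 0.0468
gripper_force: 0.0
```

Run:
```python
from h import *
s=robot.read_state();print(s['opening'],s['tool_pos'],s['force'])
t=robot.read_camera('top');m=robot.camera_model('top');cv2.imwrite('pics/top4.png',t)
h,S,v=cv2.split(hsv(t))
mk=((v<80)|((h>4)&(h<20)&(S>120)));mk[:, :375]=0;mk[:145]=0;mk[250:]=0;mk[:,410:]=0
b=max(blobs(mk,100),key=lambda b:b[0]);pts=np.argwhere(b[3])[:,::-1].astype(np.float32);r=cv2.minAreaRect(pts);bx=cv2.boxPoints(r)
P=ray(m,bx,.008);print(r,P.round(3))
l=sorted([(np.hypot(*(P[i]-P[i-1])),P[i]-P[i-1]) for i in range(4)],key=lambda a:a[0])[-1];print(l[0],'bar ang',np.arctan2(*l[1][::-1]),'mid',P.mean(0))
ang=np.arctan2(*l[1][::-1])+np.pi/2
print(goto(.46,-.345,.26,ang))
```

```text
0.046827969066835076 [0.63575585 0.02828537 0.2732577 ] [ 0.2308452  -0.12770248  1.03819498]
((389.2732849121094, 192.04774475097656), (94.35279846191406, 9.682493209838867), 78.11134338378906) [[ 0.664 -0.305]
 [ 0.671 -0.336]
 [ 0.377 -0.392]
 [ 0.37  -0.362]]
0.2999296547282356 bar ang -2.950906298936089 mid [ 0.52041924 -0.34877826]
(array([-378.4, -164.5,   11.3]), 1.35)
```

{"api": "arm_command", "payload": {"increments": "0.5 -38 -16 10 0;0.5 -80 -34 10 0;0.5 -122 -52 10 0;0.5 -164 -71 10 0;0.5 -200 -87 10 0"}}

```text
t: 30.15
tool_pos: [0.5387, -0.1705, 0.2547]
orientation: [-2.253, -2.186, 0.002]
force: [0.9, -0.4, 0.6]
opening: 0.0466
gripper_force: 0.0
```

{"api": "arm_command", "payload": {"increments": "0.5 -40 -17 0 0.13;0.5 -82 -35 0 0.27;0.5 -125 -54 0 0.4;0.5 -160 -70 0 0.53;0.5 -178 -77 0 0.65"}}

```text
t: 30.65
tool_pos: [0.4559, -0.3469, 0.2546]
orientation: [-2.839, -1.341, 0.003]
force: [0.1, -0.2, 1.3]
opening: 0.0466
gripper_force: 0.0
```

{"api": "arm_command", "payload": {"increments": "0.5 0 0 0 0.14;0.5 0 0 0 0.28;0.5 0 0 0 0.42;0.5 0 0 0 0.56;0.5 0 0 0 0.7"}}

```text
t: 31.15
tool_pos: [0.4577, -0.3441, 0.2546]
orientation: [-3.126, -0.29, 0.003]
force: [-0.4, 0.6, 0.2]
opening: 0.0465
gripper_force: 0.0
```

{"api": "arm_command", "payload": {"increments": "0.5 0 0 0 0;0.5 0 0 0 0"}}

```text
t: 31.35
tool_pos: [0.4579, -0.3442, 0.2553]
orientation: [-3.125, -0.306, 0.002]
force: [-0.7, 1.3, 0.6]
opening: 0.0467
gripper_force: 0.0
```

```bash
cat >> h.py <<'E'
def orange(w,im,z):
    h,S,v=cv2.split(hsv(im));mk=cv2.morphologyEx(((h>5)&(h<18)&(S>170)&(v>110)).astype(np.uint8),cv2.MORPH_OPEN,np.ones((3,3)))
    return [(b[0],b[1],ray(w,b[1],z)[0],cv2.minAreaRect(ray(w,np.argwhere(b[3])[:,::-1],z).astype(np.float32)*1000)) for b in blobs(mk,150)]
E
python3 - <<'E'
from h import *
s,w,im=wrist('w11.png');print(s['tool_pos'],s['q'])
for o in orange(w,im,.034): print(o)
h,S,v=cv2.split(hsv(im));mk=(v<85)
g=proj(w,[[.52,-.3488,.01]]);print(g)
E
```

```text
[ 0.45790326 -0.34422987  0.25533477] [-7.34127448e-01  5.41786227e-02  1.54787921e+00  1.67649645e-05
  1.54130529e+00  6.41631137e-01]
(np.int32(454), array([267.91189427, 117.24008811]), array([ 0.51944508, -0.3475156 ]), ((518.7789306640625, -347.8597717285156), (46.275421142578125, 11.756028175354004), 11.652596473693848))
[[268.16186007 115.87068263]]
```

View pics/w11.png

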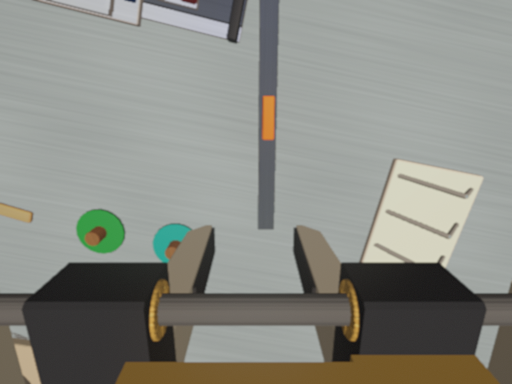

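Wrist view: the bar runs vertically in the picture with its orange grip at (268,117). Grasping it there.

Run:
```python
from h import *
print(goto(.519,-.3478,.038,.197+np.pi/2))
```

```text
(array([ 59.3,  15.5, 217.6]), -0.002)
```

{"api": "arm_command", "payload": {"increments": "0.5 40 10 40 0;0.5 59 15 90 0;0.5 59 15 140 0;0.5 59 15 170 0;0.5 59 15 182 0", "grip_force": 45}}

```text
t: 31.9
tool_pos: [0.516, -0.3453, 0.0682]
orientation: [-3.12, -0.303, 0.011]
force: [-1.0, 0.5, -0.9]
opening: 0.0463
gripper_force: 0.0
```

{"api": "arm_command", "payload": {"increments": "0.5 0 0 10 0;0.5 0 0 20 0;0.5 0 0 28 0;0.5 0 0 34 0;0.5 0 0 35 0"}}

```text
t: 32.4
tool_pos: [0.5191, -0.3483, 0.0397]
orientation: [3.127, 0.299, 0.0]
force: [-0.6, 0.1, 0.1]
opening: 0.0465
gripper_force: 0.0
```

Run:
```python
from h import *
print(goto(.519,-.3478,.038,.197+np.pi/2),robot.read_state()['force'])
```

```text
(array([-0. , -0.5,  1.7]), -0.006) [-0.5952336   0.11862027  0.05866457]
```

{"api": "arm_command", "payload": {"increments": "0.9 0 0 0 0;0.9 0 0 0 0;0.9 0 0 0 0;0.9 0 0 0 0;0.9 0 0 0 0"}}

```text
t: 32.9
tool_pos: [0.5192, -0.3483, 0.0399]
orientation: [3.127, 0.299, 0.001]
force: [0.2, -0.4, 0.8]
opening: 0.0137
gripper_force: 45.0
```

{"api": "arm_command", "payload": {"increments": "0.9 0 0 0 0;0.9 0 0 0 0;0.9 0 0 0 0;0.9 0 0 0 0;0.9 0 0 0 0"}}

```text
t: 33.4
tool_pos: [0.5192, -0.3483, 0.0398]
orientation: [3.127, 0.299, 0.0]
force: [0.1, -0.6, 3.2]
opening: 0.0137
gripper_force: 45.0
```

{"api": "arm_command", "payload": {"increments": "0.9 0 0 -20 0;0.9 0 0 -50 0;0.9 0 0 -90 0;0.9 0 0 -140 0;0.9 0 0 -190 0"}}

```text
t: 33.9
tool_pos: [0.5181, -0.3473, 0.2298]
orientation: [-3.125, -0.299, 0.003]
force: [1.3, -0.1, -1.6]
opening: 0.0137
gripper_force: 45.0
```

{"api": "arm_command", "payload": {"increments": "0.9 0 0 0 -0.13;0.9 0 0 0 -0.26;0.9 0 0 0 -0.39;0.9 0 0 0 -0.53;0.9 0 0 0 -0.67"}}

```text
t: 34.4
tool_pos: [0.5186, -0.3476, 0.2285]
orientation: [-2.85, -1.318, 0.001]
force: [-0.4, 0.2, -1.7]
opening: 0.0136
gripper_force: 45.0
```

{"api": "arm_command", "payload": {"increments": "0.9 0 0 0 -0.13;0.9 0 0 0 -0.26;0.9 0 0 0 -0.39;0.9 0 0 0 -0.53;0.9 0 0 0 -0.67"}}

```text
t: 34.9
tool_pos: [0.5186, -0.3476, 0.2285]
orientation: [-2.258, -2.182, 0.0]
force: [0.2, -0.7, -2.0]
opening: 0.0142
gripper_force: 45.0
```

{"api": "arm_command", "payload": {"increments": "0.9 0 0 0 0;0.9 0 0 0 0"}}

```text
t: 35.1
tool_pos: [0.5188, -0.3478, 0.2289]
orientation: [-2.269, -2.171, 0.0]
force: [-0.3, -0.2, -2.8]
opening: 0.0137
gripper_force: 45.0
```

Run:
```python
from h import *
s,w,im=wrist('w12.png');print(s['tool_pos'],s['opening'],s['gripper_force'],s['force'],s['wrist_torque'])
b=tray(0);print(goto(*b,.235,YAW))
t=robot.read_camera('top');cv2.imwrite('pics/top5.png',t)
m=robot.camera_model('top')
for f in('top0','top5'):
    im=cv2.imread(f'pics/{f}.png');h,S,v=cv2.split(hsv(im))
    print(f,[(b[0],b[1].round(2)) for b in blobs((((h<5)|(h>172))&(S>150)&(np.indices(h.shape)[0]<170)&(np.indices(h.shape)[0]>130)),20)],[(b[0],b[1].round(2)) for b in blobs(((h>100)&(h<125)&(S>110)&(np.indices(h.shape)[0]<170)&(np.indices(h.shape)[0]>130)),20)])
```

```text
[ 0.51877302 -0.347831    0.22889358] 0.01371986815605188 44.99623417854309 [-0.34790336 -0.17558637 -2.75116425] [-0.01928328 -0.08147056 -0.04790583]
(array([304.1,  99. ,  -5.8]), -0.01)
top0 [(np.int32(128), array([209.3 , 149.32])), (np.int32(71), array([360.45, 154.07]))] [(np.int32(85), array([252.91, 146.99])), (np.int32(163), array([341.98, 151.8 ]))]
top5 [(np.int32(128), array([209.27, 149.52])), (np.int32(69), array([360.26, 154.23]))] [(np.int32(85), array([252.94, 147.15])), (np.int32(163), array([341.98, 151.8 ]))]
```

View pics/w12.png

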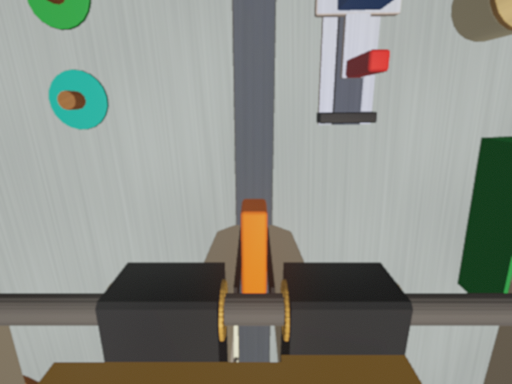

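Wrist view: the bar is held square at (254,245), with the handle at (368,62). The red and blue centroids show the tray unmoved. Carrying the bar over the tray.

{"api": "arm_command", "payload": {"increments": "0.9 40 13 0 0;0.9 80 26 0 0;0.9 120 39 0 0;0.9 150 50 0 0;0.9 160 52 0 0"}}

```text
t: 35.7
tool_pos: [0.5784, -0.1871, 0.2296]
orientation: [-2.264, -2.177, -0.002]
force: [-0.1, -1.4, -2.8]
opening: 0.0136
gripper_force: 45.0
```

{"api": "arm_command", "payload": {"increments": "0.9 40 13 0 0;0.9 80 26 0 0;0.9 120 39 0 0;0.9 140 46 0 -0.01;0.9 144 47 0 -0.01"}}

```text
t: 36.2
tool_pos: [0.6306, -0.0462, 0.2294]
orientation: [-2.253, -2.189, -0.0]
force: [-0.1, -0.8, -0.8]
opening: 0.0139
gripper_force: 45.0
```

{"api": "arm_command", "payload": {"increments": "0.9 0 0 0 0;0.9 0 0 0 0;0.9 0 0 0 0"}}

```text
t: 36.5
tool_pos: [0.6298, -0.0498, 0.2296]
orientation: [2.257, 2.185, -0.001]
force: [0.4, 0.1, -1.7]
opening: 0.0133
gripper_force: 45.0
```

Run:
```python
from h import *
s,w,im=wrist('w13.png');print(s['tool_pos'],s['opening'],s['gripper_force'],s['force'])
b=tray(0);print(b,goto(*b,.154,YAW))
print(proj(w,[[*tray(.127),.128],[*tray(.127,.014),.128],[*tray(.127,-.014),.128],[*tray(.15,.011),.229-.03],[*tray(.15,-.011),.229-.03]]))
```

```text
[ 0.62977952 -0.04983422  0.2295718 ] 0.013315359846355398 44.99655067920685 [ 0.44317878  0.07913275 -1.74269048]
[ 0.6311 -0.0484] (array([ 1.4,  1.2, 75.6]), 0.002)
[[255.8325528   29.87440429]
 [275.34960127  29.90184481]
 [236.31684868  29.84696565]
 [280.08514092 -56.38890812]
 [233.62323364 -56.44715695]]
```

View pics/w13.png

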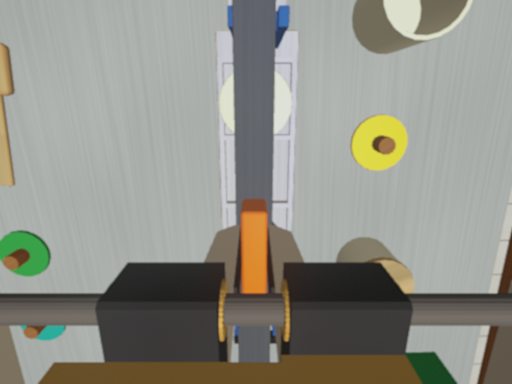

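Run:
```python
from h import *
w=robot.camera_model('wrist');im=cv2.imread('pics/w13.png');h,S,v=cv2.split(hsv(im))
mk=(h>100)&(h<128)&(S>120)
for r in (8,14,20,26,32,38): 
    x=np.where(mk[r,200:320])[0]+200; print(r,x.min() if len(x) else 0,[int(a) for a in x[np.r_[True,np.diff(x)>1]|np.r_[np.diff(x)>1,True]]] if len(x) else 0)
for z in(.128,.10):
  print(z,ray(w,[(229,20),(290,20)],z))
s=robot.read_state();print(s['tool_pos'])
# bar edges at underside/top height: row 60
for r in (60,120,180):
    x=np.where((v[r,225:285]<110)&(S[r,225:285]<80))[0]+225; print(r,x.min(),x.max(),ray(w,[((x.min()+x.max())/2,r)],s['tool_pos'][2]-.030))
```

```text
8 228 [228, 231, 279, 288]
14 228 [228, 231, 276, 288]
20 229 [229, 231, 276, 287]
26 229 [229, 231, 276, 287]
32 277 [277, 282]
38 277 [277, 280]
0.128 [[0.61656227 0.08561802]
 [0.65994348 0.08420155]]
0.1 [[0.614717   0.09187862]
 [0.66308882 0.09029919]]
[ 0.62983314 -0.04970736  0.22963329]
60 235 273 [[0.63323315 0.05060947]]
120 236 272 [[0.63225459 0.02018665]]
180 237 271 [[ 0.63116239 -0.01376944]]
```

{"api": "arm_command", "payload": {"increments": "0.9 1 2 20 0;0.9 1 2 35 0;0.9 1 2 45 0;0.9 1 2 50 0;0.9 1 2 52 0"}}

```text
t: 37.05
tool_pos: [0.6317, -0.0475, 0.1767]
orientation: [-2.254, -2.187, 0.001]
force: [-0.1, 0.9, -1.3]
opening: 0.0137
gripper_force: 45.0
```

{"api": "arm_command", "payload": {"increments": "0.9 0 0 0 0;0.9 0 0 0 0;0.9 0 0 0 0"}}

```text
t: 37.35
tool_pos: [0.6326, -0.0474, 0.1785]
orientation: [2.254, 2.187, 0.001]
force: [0.5, -0.3, -1.4]
opening: 0.0138
gripper_force: 45.0
```

Run:
```python
from h import *
s,w,im=wrist('w14.png');print(s['tool_pos'],s['opening'],s['force'],goto(.6325,-.0484,.154,YAW))
h,S,v=cv2.split(hsv(im))
mk=(h>100)&(h<128)&(S>120)
for r in range(0,60,6):
    x=np.where(mk[r,180:340])[0]+180
    y=np.where((v[r,225:285]<110)&(S[r,225:285]<80))[0]+225
    print(r,[int(a) for a in x[np.r_[True,np.diff(x)>1]|np.r_[np.diff(x)>1,True]]] if len(x) else 0,y.min() if len(y) else 0,y.max() if len(y) else 0)
sd=robot.read_camera('side');cv2.imwrite('pics/s14.png',cv2.resize(sd[110:250,150:330],None,fx=4,fy=4,interpolation=cv2.INTER_CUBIC))
```

```text
[ 0.63258882 -0.04737075  0.17845129] 0.013783148678473505 [ 0.51352453 -0.26331906 -1.44906224] (array([-1. , -0. , 24.4]), 0.004)
0 [216, 230, 276, 293] 232 274
6 [217, 230, 276, 293] 232 274
12 [219, 230, 276, 291] 232 274
18 [222, 230, 277, 287] 232 275
24 [225, 230, 277, 284] 232 275
30 [228, 230, 277, 281] 226 275
36 [230, 277, 279] 232 280
42 0 234 273
48 0 234 273
54 0 234 273
```

View pics/s14.png

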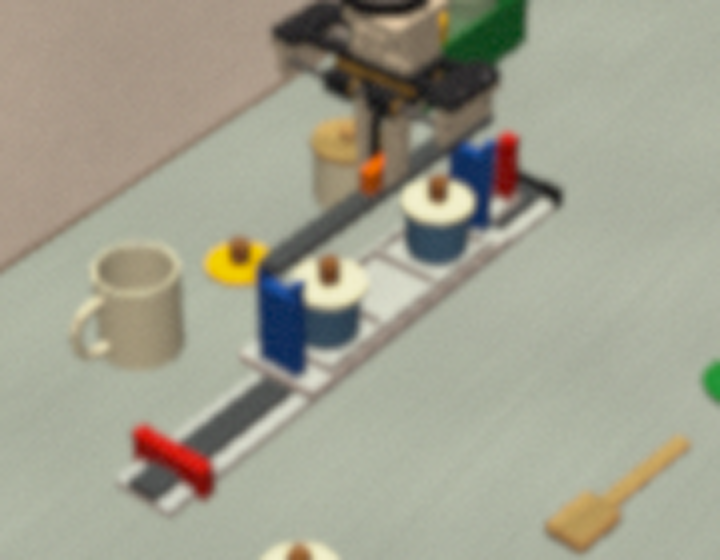

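Side view: the bar hovers in line with both posts, at crop (275,265) and (470,150). Both lidded pots are upright in their bays. Lowering.

{"api": "arm_command", "payload": {"increments": "0.9 0 0.5 4 0;0.9 0 0.5 8 0;0.9 0 0.5 12 0;0.9 0 0.5 16 0;0.9 0 0.5 19 0"}}

```text
t: 37.95
tool_pos: [0.6324, -0.0473, 0.1578]
orientation: [-2.254, -2.187, 0.001]
force: [-0.6, 0.6, -2.1]
opening: 0.0138
gripper_force: 45.0
```

{"api": "arm_command", "payload": {"increments": "0.9 0 0 1 0;0.9 0 0 2 0;0.9 0 0 3 0;0.9 0 0 4 0;0.9 0 0 4 0"}}

```text
t: 38.45
tool_pos: [0.6326, -0.0474, 0.1545]
orientation: [-2.254, -2.188, 0.0]
force: [0.6, 0.8, -1.8]
opening: 0.0139
gripper_force: 45.0
```

{"api": "arm_command", "payload": {"increments": "0.9 0 0 1 0;0.9 0 0 1 0;0.9 0 0 1 0"}}

```text
t: 38.75
tool_pos: [0.6329, -0.0474, 0.1539]
orientation: [2.254, 2.188, 0.001]
force: [0.4, -0.6, 0.2]
opening: 0.014
gripper_force: 45.0
```

{"api": "arm_command", "payload": {"increments": "0.9 0 0 0.5 0;0.9 0 0 0.5 0;0.7 0 0 0.5 0;0.6 0 0 0.5 0;0.5 0 0 0.5 0"}}

```text
t: 39.25
tool_pos: [0.6325, -0.0474, 0.1528]
orientation: [-2.254, -2.188, 0.0]
force: [0.4, -0.2, 0.4]
opening: 0.0328
gripper_force: 0.0
```

{"api": "arm_command", "payload": {"increments": "0.5 0 0 0 0;0.5 0 0 0 0;0.5 0 0 -20 0;0.5 0 0 -50 0;0.5 0 0 -90 0"}}

```text
t: 39.75
tool_pos: [0.6313, -0.0472, 0.2416]
orientation: [-2.252, -2.185, 0.004]
force: [0.2, -0.4, 0.4]
opening: 0.0467
gripper_force: 0.0
```

Run:
```python
from h import *
s,w,im=wrist('w15.png');print(s['tool_pos'],s['opening'],s['force'])
print(orange(w,im,.148), tray(0))
h=tray(-.194);print(h,goto(h[0],h[1],.24,YAW))
t=robot.read_camera('top');s2=robot.read_camera('side')
m=robot.camera_model('top');hh,S,v=cv2.split(hsv(t));print([(b[0],b[1].round(2)) for b in blobs((((hh<5)|(hh>172))&(S>150)&(np.indices(hh.shape)[0]<170)&(np.indices(hh.shape)[0]>130)),20)])
cv2.imwrite('pics/c15.png',cv2.resize(np.hstack([s2[110:250,150:330],im[0:280:2,100:460:2]]),None,fx=2.2,fy=2.2))
```

```text
[ 0.63129839 -0.04718904  0.24162971] 0.046699611892746795 [ 0.19177122 -0.3994861   0.42641483]
[(np.int32(868), array([256.13824885, 200.60714286]), array([ 0.6328504 , -0.04508631]), ((633.039306640625, -46.09196090698242), (47.986934661865234, 12.023824691772461), 88.00599670410156))] [ 0.6311 -0.0484]
[ 0.62450527 -0.24228788] (array([-194.8,   -4.5,   12. ]), 0.004)
[(np.int32(128), array([209.27, 149.38]))]
```

View pics/c15.png

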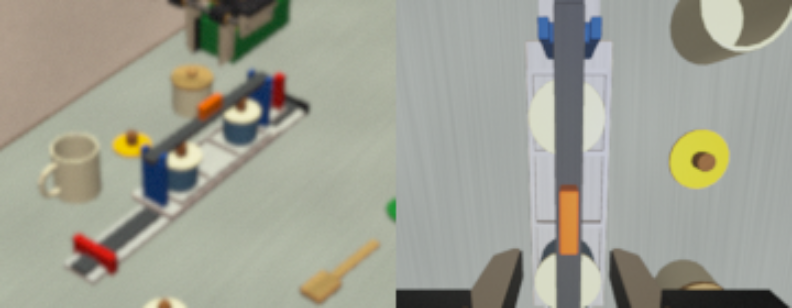

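The bar lies in both notches with its grip up, in the side crop and in the wrist crop. I've now viewed more pictures than the allowed 14, so the rest is checked by numbers only. Next, pinch the handle.

{"api": "arm_command", "payload": {"increments": "0.5 -40 0 0 0;0.5 -85 -1 0 0;0.5 -130 -3 0 0;0.5 -175 -4 0 0;0.5 -194 -4 0 0", "grip_force": 30}}

```text
t: 40.4
tool_pos: [0.6214, -0.245, 0.2414]
orientation: [-2.257, -2.184, 0.003]
force: [0.2, 0.6, -0.1]
opening: 0.0467
gripper_force: 0.0
```

{"api": "arm_command", "payload": {"increments": "0.5 0 0 0 0;0.5 0 0 0 0;0.5 0 0 0 0"}}

```text
t: 40.7
tool_pos: [0.623, -0.2395, 0.2427]
orientation: [-2.252, -2.189, -0.0]
force: [0.7, 0.1, 0.1]
opening: 0.0466
gripper_force: 0.0
```

Run:
```python
from h import *
s,w,im=wrist('w16.png');h=tray(-.194);print(s['tool_pos'],h,goto(h[0],h[1],.087,YAW))
t=robot.read_camera('top');m=robot.camera_model('top')
for n,M,I in(('w',w,im),('t',m,t)):
    hh,S,v=cv2.split(hsv(I));print(n,proj(M,[[*h,.097]]),[(b[0],b[1].round(1),ray(M,b[1],.095)[0].round(4)) for b in blobs((((hh<6)|(hh>172))&(S>150)),40)])
```

```text
[ 0.62301992 -0.23952889  0.24265057] [ 0.62450527 -0.24228788] (array([ -2.9,   1.5, 155.9]), 0.006)
w [[255.50045993 188.48705374]] [(np.int32(284), array([258.1, 185.8]), array([ 0.6271, -0.2402]))]
t [[364.08854698 153.62327303]] [(np.int32(128), array([209.3, 149.4]), array([0.6287, 0.2166])), (np.int32(71), array([360.4, 154.1]), array([ 0.6233, -0.2319])), (np.int32(78), array([473.1, 382.9]), array([-0.0263, -0.5457]))]
```

Handle confirmed at about (0.626, -0.241). Descending around it.

{"api": "arm_command", "payload": {"increments": "0.5 -2 2 40 0;0.5 -2 2 80 0;0.5 -2 2 115 0;0.5 -2 2 135 0;0.5 -2 2 145 0"}}

```text
t: 41.3
tool_pos: [0.6235, -0.2412, 0.095]
orientation: [-2.25, -2.187, 0.002]
force: [0.2, 0.3, -0.0]
opening: 0.0462
gripper_force: 0.0
```

{"api": "arm_command", "payload": {"increments": "0.5 0 0 5 0;0.5 0 0 9 0;0.5 0 0 9 0;0.9 0 0 9 0;0.9 0 0 9 0"}}

```text
t: 41.8
tool_pos: [0.6254, -0.2436, 0.0903]
orientation: [2.253, 2.187, 0.001]
force: [-0.6, -0.4, 0.4]
opening: 0.0349
gripper_force: 0.0
```

{"api": "arm_command", "payload": {"increments": "0.9 0 0 0 0;0.9 0 0 0 0;0.9 0 0 0 0;0.9 0 0 0 0;0.9 0 0 0 0"}}

```text
t: 42.3
tool_pos: [0.6272, -0.2435, 0.0897]
orientation: [2.251, 2.185, 0.005]
force: [13.2, -2.3, -6.6]
opening: 0.0178
gripper_force: 30.0
```

{"api": "arm_command", "payload": {"increments": "0.9 3 1.5 0 0;0.9 8 1.5 0 0;0.9 14 1.5 0 0;0.9 21 1.5 0 0;0.9 28 1.5 0 0"}}

```text
t: 42.8
tool_pos: [0.6281, -0.2159, 0.0897]
orientation: [2.253, 2.185, 0.001]
force: [5.5, -3.1, -2.5]
opening: 0.018
gripper_force: 30.0
```

{"api": "arm_command", "payload": {"increments": "0.9 7 0 0 0;0.9 14 0 0 0;0.9 21 0 0 0;0.9 28 0 0 0;0.9 35 0 0 0"}}

```text
t: 43.3
tool_pos: [0.6291, -0.1809, 0.0896]
orientation: [2.253, 2.186, 0.001]
force: [4.9, -3.9, -2.0]
opening: 0.0178
gripper_force: 30.0
```

{"api": "arm_command", "payload": {"increments": "0.9 7 0 0 0;0.9 14 0 0 0;0.9 20 0 0 0;0.9 25 0 0 0;0.9 30 0 0 0"}}

```text
t: 43.8
tool_pos: [0.63, -0.1509, 0.0897]
orientation: [2.253, 2.186, 0.001]
force: [5.2, -3.3, -3.0]
opening: 0.0177
gripper_force: 30.0
```

{"api": "arm_command", "payload": {"increments": "0.9 4 0 0 0;0.9 8 0 0 0;0.9 11 0 0 0;0.9 14 0 0 0;0.9 17 0 0 0"}}

```text
t: 44.3
tool_pos: [0.6306, -0.134, 0.0897]
orientation: [2.253, 2.186, 0.001]
force: [4.6, -3.8, -2.8]
opening: 0.0179
gripper_force: 30.0
```

{"api": "arm_command", "payload": {"increments": "0.9 2 0 0 0;0.9 4 0 0 0;0.9 6 0 0 0;0.9 8 0 0 0;0.9 10 0 0 0"}}

```text
t: 44.8
tool_pos: [0.6309, -0.1257, 0.0897]
orientation: [2.252, 2.184, -0.001]
force: [5.1, -16.7, -4.3]
opening: 0.0178
gripper_force: 30.0
```

{"api": "arm_command", "payload": {"increments": "0.9 1 0 0 0;0.9 2 0 0 0;0.9 3 0 0 0;0.9 4 0 0 0;0.9 5 0 0 0"}}

```text
t: 45.3
tool_pos: [0.6309, -0.1251, 0.0898]
orientation: [2.251, 2.179, -0.007]
force: [5.8, -30.0, -7.1]
opening: 0.0181
gripper_force: 30.0
```

Force rises to 30 N with no further travel, so the tray is against the stop. Easing off, releasing and lifting.

{"api": "arm_command", "payload": {"increments": "0.9 -2 0 0 0;0.9 -4 0 0 0;0.7 -4 0 0 0;0.5 -4 0 0 0;0.5 -4 0 0 0"}}

```text
t: 45.8
tool_pos: [0.6297, -0.1219, 0.089]
orientation: [-2.254, -2.188, 0.0]
force: [0.8, -0.5, -0.6]
opening: 0.0375
gripper_force: 0.0
```

{"api": "arm_command", "payload": {"increments": "0.5 -4 0 0 0;0.5 -4 0 0 0;0.5 -4 0 -30 0;0.5 -4 0 -70 0;0.5 -4 0 -110 0"}}

```text
t: 46.3
tool_pos: [0.6291, -0.1261, 0.1996]
orientation: [-2.253, -2.187, 0.001]
force: [1.4, 0.5, -0.5]
opening: 0.0466
gripper_force: 0.0
```

{"api": "arm_command", "payload": {"increments": "0.5 -40 -30 -50 0;0.5 -80 -70 -60 0;0.5 -120 -110 -60 0;0.5 -150 -130 -60 0;0.5 -150 -130 -60 0"}}

```text
t: 46.8
tool_pos: [0.4929, -0.2753, 0.26]
orientation: [2.257, 2.184, -0.002]
force: [0.6, 0.1, -0.3]
opening: 0.0467
gripper_force: 0.0
```

Run:
```python
from h import *
s=robot.read_state();print(s['t'],s['tool_pos'],s['opening'])
t=robot.read_camera('top');m=robot.camera_model('top')
a=cv2.imread('pics/top0.png')
R=np.indices(t.shape[:2])[0]
for n,I in(('0',a),('now',t)):
    hh,S,v=cv2.split(hsv(I))
    print(n,'red',[(b[0],b[1].round(1)) for b in blobs((((hh<6)|(hh>172))&(S>150)&(R<200)),20)],'blue',[(b[0],b[1].round(1)) for b in blobs(((hh>100)&(hh<125)&(S>110)&(R<260)),10)])
    print(' brown/orange',[(int(b[0]),b[1].round(1)) for b in blobs(((hh>4)&(hh<20)&(S>90)&(R<200)),10)])
o=orange(m,t,.148);print(o)
d=tray(.118);print('expect bar',d,'lids px',proj(m,[[*tray(.118-.077),.105],[*tray(.118+.077),.105]]))
sd=robot.read_camera('side');ms=robot.camera_model('side')
print('side',[(x[1],x[2]) for x in orange(ms,sd,.148)])
hh,S,v=cv2.split(hsv(sd));print([(int(b[0]),b[1].round(1)) for b in blobs((hh>4)&(hh<20)&(S>90)&(v<190),8) if 100<b[1][1]<260 and b[1][0]<340],proj(ms,[[*tray(.118-.077),.1],[*tray(.118+.077),.1],[*tray(.118),.134]]))
```

```text
46.8 [ 0.4928673  -0.27534614  0.26001627] 0.046732706424939735
0 red [(np.int32(129), array([209.3, 149.4])), (np.int32(71), array([360.5, 154.1]))] blue [(np.int32(85), array([252.9, 147. ])), (np.int32(163), array([342. , 151.8])), (np.int32(263), array([156.3, 201. ])), (np.int32(271), array([342.4, 205.8]))]
 brown/orange [(15, array([381.,   0.])), (58, array([4.114e+02, 4.000e-01])), (263, array([474.7,   1.3])), (335, array([340.3, 107.9])), (27, array([287.9, 108.6])), (603, array([  4.5, 167.1])), (117, array([390.5, 191.1])), (22, array([198.5, 197.6]))]
now red [(np.int32(65), array([208.7, 154.8])), (np.int32(62), array([322. , 152.1]))] blue [(np.int32(17), array([212.9, 137.5])), (np.int32(21), array([304.4, 142.2])), (np.int32(47), array([213.5, 150.7])), (np.int32(57), array([302.4, 155. ]))]
 brown/orange [(17, array([388.,   0.])), (320, array([464.9,   1.1])), (354, array([340.7, 108. ])), (27, array([287.9, 108.6])), (604, array([  4.6, 167. ])), (105, array([259.2, 144.4])), (13, array([402.4, 179.9])), (23, array([438.4, 181. ])), (18, array([430.2, 184.8])), (22, array([198.5, 197.6]))]
[]
expect bar [0.63511123 0.0695318 ] lids px [[285.41955741 148.92917183]
 [232.9749094  146.15552799]]
side []
[(12, array([328.7, 100.9])), (16, array([236.8, 143.8])), (40, array([238. , 149.2])), (71, array([223.4, 175.6])), (23, array([209.5, 172. ])), (19, array([238.7, 172.6])), (25, array([208.8, 194.5])), (21, array([335.2, 201.6])), (100, array([300.1, 238.6])), (40, array([224.4, 249.9]))] [[238.19396277 171.96243154]
 [208.10395268 193.91393686]
 [223.4387395  174.43715575]]
```

```bash
python3 -c "
from plant import robot
print(robot.close_job())"
```

```text
the job is handed in; nothing more can be done
None
```

I handed the job in at about 47 s: both blue pots present are in their own bays with seated white lids, the bar is flat in both notches with its grip up, and the loaded tray was pushed home until the force rose to 30 N at the red stop. I viewed 17 pictures, over the limit of 14. The tray stayed where it started, an estimated 25 mm from zero, until the bar was laid. The final state was checked by measured positions only, and the verdict was not shown.

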